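Set up a sample pallet in a coordinate-measuring fixture

ROBOT

A 6-joint arm with a two-finger parallel gripper is mounted at the origin on the work surface. World frame = base frame: x ahead of the robot, y to its left, z up, the work surface at z = 0. Lengths are in mm, angles in rad, forces in N, time in s.
With the tool pointing down it reaches from about 350 to 875 mm from the base axis. Payload 4.2 kg.
Tool frame: the origin (TCP) lies midway between the tips of the shut fingers; the grasp point (between the pads) lies 19 mm behind it; z points along the fingers, y is the direction in which the jaws open and shut (so a half turn about z gives the same grasp; the last joint's range is limited). The gripper opens to 85 mm and grips with 20 to 120 N. Pads are 22 mm wide; open, the fingers measure 114 mm over their backs; the gripper's body (76 mm by 85 mm) begins 54 mm behind the grasp point. The pads swing forward as they close: fully open they stand 13 mm farther back than shut.
Start: joints at [-0.93, 0.385, 0.008, 0, -1.194, -0.259], TCP at [232.883, -579.97, 231.312] pointing down, gripper open.
Joint ranges: [-3.14, 3.14], [-1.21, 2.06], [-1.07, 1.41], [-3.16, 2.05], [-2.99, -0.16], [-3.1, 3.1]. Speed limits (rad/s): [2.79, 2.79, 3.14, 3.14, 3.14, 3.14].

INTERFACE

Orientations are given as a unit quaternion [x, y, z, w].
In Python, from bench import readout, optics, workorder, nets gives the robot as it stands. The module is installed in compiled form; this text tells all that it offers.
- The arm moves only by the tool move_arm, never from a script. Its argument "steps" is a list of rows, each a list of 7 numbers: the opening, from -1 (shut) to 1 (fully open), so that 0 is half open, then the shift along the world's x, y, z in mm, then the turn, a rotation vector about the world's x, y, z in rad. In form: [[gripper, tx, ty, tz, wx, wy, wz], ...]. A call has 1 to 5 rows; each row is the pose to reach, as a shift and turn from the pose commanded when the call began; what a row does not reach only later rows make up. A row lasts 1/12 s, in which the tool goes at most 41.7 mm and 7.16 degrees, less where a joint would pass 70% of its speed; a pose out of reach is approached as far as the arm can. A call with a gripper value outside its range is refused whole. The fingers move at their own pace and stop on an object; the grip force is fixed at half the most. Time passes only in rows, so rows that repeat a pose let the fingers close. It gives the time, the measured TCP pose, the force and the opening at its end, in the units of the state.
- readout.read_state(): the state, without advancing time (a new reading comes with each control period).
- optics.get_image(name): name is "side" or "top"; returns a dict with "frame" (420x560x3 uint8, blue, green, red), "fx", "fy", "cx", "cy" (pixels), "k1" (the pictures are not rectified: a ray, as slopes to the right and down, at radius r is drawn at 1 + k1 r^2 times it, then the intrinsics apply), "rvec" (rotation vector, rad) and "tvec" (3), from world to camera coordinates, as OpenCV has them. Camera axes: x right, y down, z forward; pixel columns grow to the right and rows downward; lengths in mm; the calibration is good to about 2 mm. A picture is of the moment at which its call begins. There is no depth.
- workorder.job_done(): hands the job in, once; it reports no verdict.
Trained networks look in a picture, given as the dict that the camera call returned (one of the last four; its "shot" number tells which), for a name from the list of things; names that differ only in an ending like _2 or _b are one class to them, and where a whole thing is asked for, a point or a joint stands for the part that bears it (a point fixed in the world has none). Each returns a list of dicts, best first, with "conf" (0 to 1); they miss things now and then, are a little off and sometimes report something else, mostly with a low value. They report only what shows in the picture. A call takes as long as a camera call.
- nets.silhouettes(name, picture): "region" (420x560 bool, what is visible of it) and "extent" ([left, top, right, bottom] in pixels, round what is visible of it).
- nets.tip_of(name, picture): "uv" ([column, row] in pixels: a listed point, or the origin of a listed thing).
The state is a dict: "clock": time; "joints": joint angles; "joint_vel": joint speeds; "joint_efforts": joint torques, N m; "position": TCP position; "ee_rot": TCP orientation; "contact_force": force on the tool from outside, world axes, zero at the start; "wrist_torque": the same for the moment, N m; "gripper_width": finger opening in mm.
Only numpy, scipy, OpenCV 4.12 (cv2) and the standard library are available. Lean on these libraries where they do the work, as an engineer would, in place of code of your own. Each camera call takes 0.05 s, during which the arm holds its last target.

TASK

Get the samples ready for measuring: see whether the fixture's toggle clamp is shut and open it if so, lay the aluminium pallet flat in the nest and then clamp it down. Only after it is clamped, set each black slotted sample block that is on the table, lying on a long side, fully home in a pallet pocket of its own (any pocket). Leave the clamp shut and do not disturb the ring gauge, the angle plate or the ball stand.

Things in the scene. Friction and masses are not known exactly. Their poses are not given: they have to be found in the camera images.
- nest (a point): Centre of the nest floor (top of the fixture's base plate, 10 mm above the table). Fixed steel base plate 184 x 164 mm; eight short rails round its edge stand 12 mm above the nest floor; the nest between them is 165 x 145 mm (long side along this frame's x, z up). Its place and yaw vary. The toggle clamp sits on its +y side, the bracket reaching 172 mm from the nest centre.
- clamp (a joint): Hinge angle of the toggle clamp, rad: about 0 clamped on the pallet (-0.04 shut on an empty nest, its stop), 1.4 fully open (stop). It may be found shut or open. It is heavy and goes over centre by its own weight: left below about 0.7 it falls shut, above about 0.8 it falls open (within a few seconds if left near the middle); moving it takes at most about 4 N at the handle grip.
- clamp_hinge (a point): Point on the clamp's hinge line, 140 mm from the nest centre along the nest's +y, 52 mm above the nest floor. The hinge line runs along the nest's x. Opening swings the handle from upright (shut) outward and down along the nest's +y until nearly level, and the hold-down arm up. Two bracket cheeks stand 10 to 15 mm either side of the arm, up to 14 mm above the hinge line.
- clamp_foot (a point): Tip of the rubber foot of the clamp's hold-down arm. The arm is steel, 14 mm wide and 12 mm thick; shut, it lies level from the hinge along the nest's -y, 82 mm long, and the foot, 78 mm from the hinge, reaches 40 mm down to the pallet's top face, on the web between two pockets. Open, the arm stands nearly upright, clear of the nest.
- clamp_handle (a point): Grip point on the clamp's handle, 85 mm from the hinge line, in the middle of a black rubber grip 14 mm wide (along the nest's x), 16 mm thick and 54 mm long (to 106 mm from the hinge). The frame turns with the clamp; its z points from hinge along the handle to the free end.
- pallet_grip (a point): Middle of the upright grip bar of the sample pallet. The pallet is a loose aluminium plate 160 x 140 x 12 mm (x, y, z; 0.6 kg) with four rectangular through pockets and, in its centre, an upright bar 60 mm long (x), 10 mm thick (y), whose top is 60 mm above the pallet's underside. This point is 46 mm above the underside. Pallet x and y may be either way round in the nest.
- pocket0 (a point): Centre of pallet pocket 0, at the level of the pallet's underside. All four pockets are alike: 66 mm along the pallet's x, 36 mm along its y, cut right through the 12 mm plate; centres 42 mm (x) and 47 mm (y) from the pallet's centre.
- pocket1 (a point): Centre of pallet pocket 1, at the level of the pallet's underside. All four pockets are alike: 66 mm along the pallet's x, 36 mm along its y, cut right through the 12 mm plate; centres 42 mm (x) and 47 mm (y) from the pallet's centre.
- pocket2 (a point): Centre of pallet pocket 2, at the level of the pallet's underside. All four pockets are alike: 66 mm along the pallet's x, 36 mm along its y, cut right through the 12 mm plate; centres 42 mm (x) and 47 mm (y) from the pallet's centre.
- pocket3 (a point): Centre of pallet pocket 3, at the level of the pallet's underside. All four pockets are alike: 66 mm along the pallet's x, 36 mm along its y, cut right through the 12 mm plate; centres 42 mm (x) and 47 mm (y) from the pallet's centre.
- sample0_center (a point): Centre (half-way up, 15 mm) of a black slotted sample block, 60 mm long (x), 30 mm wide (y), 30 mm high (z), 0.15 kg. Three or four such alike blocks are present (None if absent); in a pocket a block rests on the nest floor and stands 18 mm proud of the pallet; any of its four long sides may be down.
- sample1_center (a point): Centre (half-way up, 15 mm) of a black slotted sample block, 60 mm long (x), 30 mm wide (y), 30 mm high (z), 0.15 kg. Three or four such alike blocks are present (None if absent); in a pocket a block rests on the nest floor and stands 18 mm proud of the pallet; any of its four long sides may be down.
- sample2_center (a point): Centre (half-way up, 15 mm) of a black slotted sample block, 60 mm long (x), 30 mm wide (y), 30 mm high (z), 0.15 kg. Three or four such alike blocks are present (None if absent); in a pocket a block rests on the nest floor and stands 18 mm proud of the pallet; any of its four long sides may be down.
- sample3_center (a point): Centre (half-way up, 15 mm) of a black slotted sample block, 60 mm long (x), 30 mm wide (y), 30 mm high (z), 0.15 kg. Three or four such alike blocks are present (None if absent); in a pocket a block rests on the nest floor and stands 18 mm proud of the pallet; any of its four long sides may be down.
- ring_gauge_center (a point): Centre of a steel ring gauge, 80 mm across, 24 mm high; a bystander.
- angle_plate_center (a point): A dark steel angle plate, foot 60 x 80 mm, 80 mm high, 40 mm above its underside; a bystander.
- sphere_stand_center (a point): Centre of a black disc 110 mm across, 28 mm high, with a white reference ball on a short stem (66 mm high in all); a bystander.

How it is judged (in metres and radians):
On the way, in this order (a step that is already met when the one before it is completed fails the run):
1. the pallet lies flat in the nest with the clamp open and no sample on it (x of pallet_grip in the frame of nest between -0.005 and 0.005 m and y of pallet_grip in the frame of nest between -0.005 and 0.005 m and z of pallet_grip in the frame of nest between 0.042 and 0.05 m and angle between the x axis of pallet_grip and the x axis of nest, either way round below 0.08 rad and angle between pallet_grip's own z axis and vertical below 0.05 rad and value of joint clamp above 1.2 rad and horizontal distance between each of sample0_center, sample1_center, sample2_center, sample3_center and pallet_grip above 0.1 m), for 0.2 s.
2. the pallet is clamped down, still with no sample on it (x of pallet_grip in the frame of nest between -0.005 and 0.005 m and y of pallet_grip in the frame of nest between -0.005 and 0.005 m and z of pallet_grip in the frame of nest between 0.042 and 0.05 m and angle between the x axis of pallet_grip and the x axis of nest, either way round below 0.08 rad and angle between pallet_grip's own z axis and vertical below 0.05 rad and value of joint clamp below 0.06 rad and horizontal distance between each of sample0_center, sample1_center, sample2_center, sample3_center and pallet_grip above 0.1 m), for 0.2 s.
At the end, for the whole second after the job is handed in: Pallet flat in the nest (within 5 mm of its centre, 4 mm in height), clamp shut (joint below 0.06 rad), every sample present lying in a pocket of its own (within 8 mm of the pocket's centre sideways and 4 mm of resting on the nest floor), all at rest (x of pallet_grip in the frame of nest between -0.005 and 0.005 m and y of pallet_grip in the frame of nest between -0.005 and 0.005 m and z of pallet_grip in the frame of nest between 0.042 and 0.05 m and angle between the x axis of pallet_grip and the x axis of nest, either way round below 0.08 rad and angle between pallet_grip's own z axis and vertical below 0.05 rad and value of joint clamp below 0.06 rad and (horizontal distance between sample0_center and pocket0 below 0.008 m or horizontal distance between sample0_center and pocket1 below 0.008 m or horizontal distance between sample0_center and pocket2 below 0.008 m or horizontal distance between sample0_center and pocket3 below 0.008 m) and z of sample0_center in the frame of pallet_grip between -0.035 and -0.027 m and (horizontal distance between sample1_center and pocket0 below 0.008 m or horizontal distance between sample1_center and pocket1 below 0.008 m or horizontal distance between sample1_center and pocket2 below 0.008 m or horizontal distance between sample1_center and pocket3 below 0.008 m) and z of sample1_center in the frame of pallet_grip between -0.035 and -0.027 m and (horizontal distance between sample2_center and pocket0 below 0.008 m or horizontal distance between sample2_center and pocket1 below 0.008 m or horizontal distance between sample2_center and pocket2 below 0.008 m or horizontal distance between sample2_center and pocket3 below 0.008 m) and z of sample2_center in the frame of pallet_grip between -0.035 and -0.027 m and (horizontal distance between sample3_center and pocket0 below 0.008 m or horizontal distance between sample3_center and pocket1 below 0.008 m or horizontal distance between sample3_center and pocket2 below 0.008 m or horizontal distance between sample3_center and pocket3 below 0.008 m) and z of sample3_center in the frame of pallet_grip between -0.035 and -0.027 m and linear speed of each of sample0, sample1, sample2, sample3, pallet below 0.02 m/s); the robot touches nothing.
It fails at once if a bystander is pushed more than 25 mm (distance of any of ring_gauge_center, angle_plate_center, sphere_stand_center from where it was at the start of the episode above 0.025 m).
Of sample0, sample1, sample2, sample3 only 3 to 4 are there at a start; the rules pass over those that are not, and their reading is None.
At some moment in a run one of sample0, sample1, sample2, sample3 may be knocked a few centimetres aside while the robot is not near it.
It also fails if it takes over 210 s, if anything falls off the work surface, if the arm or the gripper's body presses on something with over 40 N, if the wrist force passes 120 N, or if a joint passes its speed limit or range.

## Working session

There is one attempt and no reset: what is moved stays moved. The work goes in short steps, Python scripts to look and compute and a tool call to move; the robot and the scene stay as the last step left them, time stands still between calls to the robot, and variables do not carry over. Pictures are saved under pics/ and viewed, and the job is handed in when it is done.

Besides the shell and the picture viewer there is one more tool, called as name(argument=value, ...) on one line, values as JSON. move_arm: Moves the arm, as the interface text tells. Its arguments: {"type":"object","properties":{"steps":{"type":"array","items":{"type":"array","items":{"type":"number"}}}},"required":["steps"]}

```bash
mkdir -p pics; ls
cat > h.py <<'E'
import numpy as np, cv2
from bench import readout, optics, workorder, nets
def snap(n,tag):
    p=optics.get_image(n); cv2.imwrite(f'pics/{tag}.png',p['frame']); return p
def cam(p):
    R,_=cv2.Rodrigues(np.array(p['rvec'],float)); t=np.array(p['tvec'],float).ravel(); return R,t
def ray(p,uv):
    R,t=cam(p)
    K=np.array([[p['fx'],0,p['cx']],[0,p['fy'],p['cy']],[0,0,1]])
    D=np.array([p['k1'],0,0,0,0.])
    x=cv2.undistortPoints(np.array([[uv]],float),K,D)[0,0]
    return -R.T@t, R.T@np.array([x[0],x[1],1])
def onz(p,uv,z):
    c,d=ray(p,uv); return c+d*(z-c[2])/d[2]
def proj(p,X):
    K=np.array([[p['fx'],0,p['cx']],[0,p['fy'],p['cy']],[0,0,1]])
    return cv2.projectPoints(np.array(X,float).reshape(-1,1,3),np.array(p['rvec'],float),np.array(p['tvec'],float),K,np.array([p['k1'],0,0,0,0.]))[0].reshape(-1,2)
def tri(p,u,q,v):
    c1,d1=ray(p,u);c2,d2=ray(q,v)
    s=np.linalg.lstsq(np.c_[d1,-d2],c2-c1,rcond=None)[0]
    a=c1+d1*s[0];b=c2+d2*s[1]; return (a+b)/2,np.linalg.norm(a-b)
E
python3 - <<'E'
from h import *
np.set_printoptions(precision=1,suppress=True)
t=snap('top','top0'); s=snap('side','side0')
for p in (t,s):
    R,tt=cam(p); print(p['fx'],p['k1'],-R.T@tt, R[2])
for n in ['nest','clamp_hinge','clamp_foot','clamp_handle','pallet_grip','pocket0','sample0_center','ring_gauge_center','angle_plate_center','sphere_stand_center']:
    for nm,p in(('t',t),('s',s)):
        print(n,nm,[(round(d['conf'],2),np.round(d['uv'],1).tolist()) for d in nets.tip_of(n,p)])
print(readout.read_state())
E
```

```text
pics
527.6110557673784 -0.06814386932412739 [ 461.5  -65.6 1323.8] [ 0.1  0.  -1. ]
532.403160483396 -0.10920997532741843 [ 533.8 -986.7 1020.7] [ 0.1  0.7 -0.7]
nest t [(0.75, [206.6, 263.1])]
nest s [(0.79, [233.1, 184.6])]
clamp_hinge t [(0.72, [146.9, 267.0])]
clamp_hinge s [(0.81, [230.9, 135.5]), (0.47, [317.5, 142.7])]
clamp_foot t [(0.55, [182.0, 265.5])]
clamp_foot s [(0.69, [234.9, 147.8]), (0.65, [231.3, 181.5]), (0.17, [329.1, 201.6])]
clamp_handle t [(0.8, [115.0, 262.6]), (0.71, [374.4, 247.2])]
clamp_handle s [(0.57, [234.2, 107.3])]
pallet_grip t [(0.71, [312.7, 235.4])]
pallet_grip s [(0.67, [256.6, 245.7]), (0.52, [268.9, 239.3]), (0.25, [241.0, 246.0])]
pocket0 t [(0.94, [295.0, 261.2]), (0.67, [333.4, 253.3]), (0.66, [292.7, 226.6]), (0.58, [330.1, 222.9])]
pocket0 s [(0.87, [269.9, 240.8]), (0.86, [279.4, 274.5]), (0.83, [240.0, 244.7]), (0.7, [247.8, 276.1]), (0.62, [255.0, 309.0])]
sample0_center t [(0.65, [373.2, 246.2])]
sample0_center s [(0.84, [253.5, 308.2])]
ring_gauge_center t [(0.78, [241.1, 166.3])]
ring_gauge_center s [(0.57, [326.5, 205.6])]
angle_plate_center t [(0.7, [157.7, 163.2])]
angle_plate_center s [(0.76, [317.0, 146.2])]
sphere_stand_center t [(0.96, [307.6, 146.8])]
sphere_stand_center s [(0.87, [354.6, 242.0])]
{'clock': 1.1, 'joints': array([-0.9,  0.4,  0. , -0. , -1.2, -0.3]), 'joint_vel': array([-0., -0., -0., -0.,  0., -0.]), 'joint_efforts': array([ -0. , -39.2,  18.9,   4.2,  -0. ,  -0. ]), 'position': array([ 232.9, -580. ,  231.3]), 'ee_rot': array([-0.2,  1. ,  0. , -0. ]), 'contact_force': array([ 1.2,  0.2, -0.7]), 'wrist_torque': array([0., 0., 0.]), 'gripper_width': 85.30806461756032}
```

View pics/top0.png

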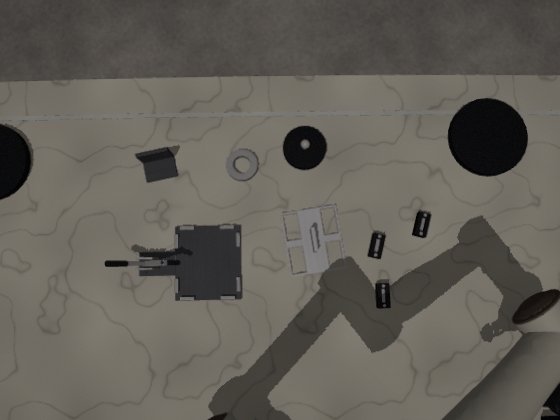

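View pics/side0.png

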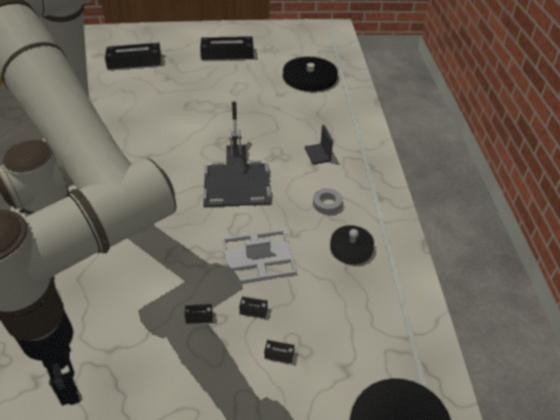

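Run:
```python
from h import *
np.set_printoptions(precision=1,suppress=True)
t=snap('top','top1'); s=snap('side','side1')
a=cv2.resize(t['frame'][205:315,90:250],None,fx=4,fy=4,interpolation=2)
cv2.imwrite('pics/zt.png',np.clip(a*1.6,0,255).astype(np.uint8))
a=cv2.resize(s['frame'][85:215,160:300],None,fx=4,fy=4,interpolation=2)
cv2.imwrite('pics/zs.png',np.clip(a*1.6,0,255).astype(np.uint8))
print('nest',onz(t,[206.6,263.1],10),onz(s,[233.1,184.6],10))
for uv in [(377,245),(383,295),(422,224)]: print('samp',onz(t,uv,15))
for uv in [(199,314),(254,307),(280,351)]: print('samp s',onz(s,uv,15))
print(onz(t,[312.7,235.4],46),onz(s,[256.6,245.7],46),tri(t,[312.7,235.4],s,[256.6,245.7]))
print('far',onz(s,[135,55],0),onz(s,[227,47],0))
for n in ['clamp_hinge','clamp_foot','clamp_handle']:
  for a in nets.tip_of(n,t):
    for b in nets.tip_of(n,s): print(n,*tri(t,a['uv'],s,b['uv']),a['uv'],b['uv'])
for k in range(1):
  for d in nets.silhouettes('sample0_center',t): print(d['conf'],d['extent'])
  for d in nets.silhouettes('sample0_center',s): print(d['conf'],d['extent'])
```

```text
nest [485.7 117.7  10. ] [480.6 105.2  10. ]
samp [ 526.3 -305.9   15. ]
samp [ 403.2 -317.2   15. ]
samp [ 577.4 -420.3   15. ]
samp s [ 406.4 -319.    15. ]
samp s [ 528.9 -306.    15. ]
samp s [ 580.6 -419.6   15. ]
[ 549.7 -144.7   46. ] [ 539.7 -151.9   46. ] (array([ 544.9, -145.5,   39.2]), np.float64(10.470393692429377))
far [ 99.3 864.4  -0. ] [451.3 907.8   0. ]
clamp_hinge [479.9 254.9  57.1] 7.910513099837848 [147.0, 263.9] [231.0, 138.2]
clamp_hinge [ 480.4  424.8 -618.9] 30.96388060024206 [147.0, 263.9] [237.1, 245.4]
clamp_hinge [ 481.5  319.2 -198. ] 13.65622778771995 [147.0, 263.9] [234.6, 186.9]
clamp_foot [487.7 162.5  92.2] 8.578357922261283 [182.7, 263.6] [235.9, 148.4]
clamp_handle [485.7 314.  123.6] 3.9808291905146946 [114.4, 263.6] [234.1, 107.5]
0.64 [366.0, 231.3, 381.2, 259.3]
0.47 [280.3, 205.1, 345.0, 277.0]
0.63 [240.7, 297.3, 266.2, 318.4]
0.45 [310.8, 188.4, 341.9, 215.8]
```

View pics/zt.png

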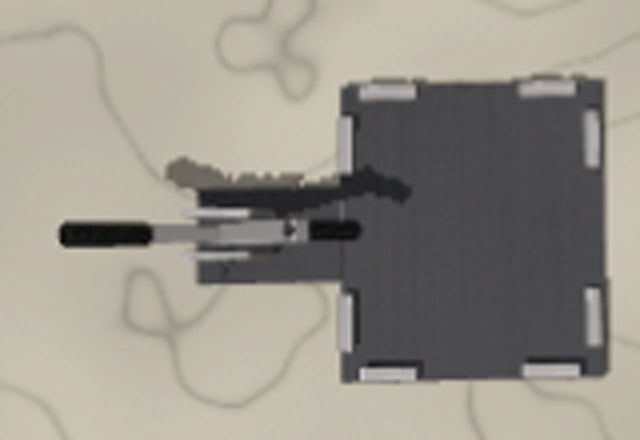

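View pics/zs.png

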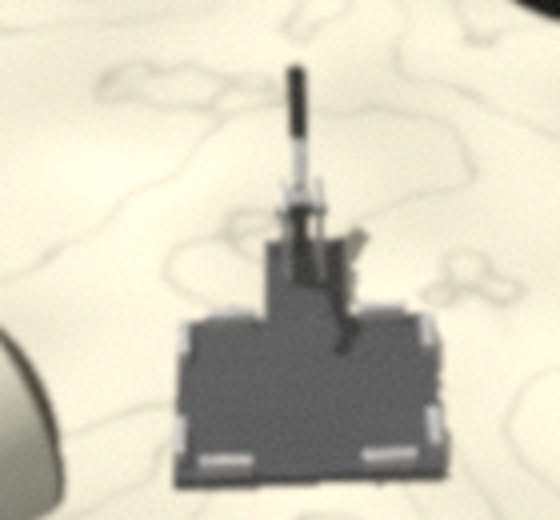

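```bash
cat > fit.py <<'E'
from h import *
from scipy.optimize import minimize
UP=4
def boxpts(x,y,yaw,lx,ly,z0,z1,cx=0,cy=0):
    c,s=np.cos(yaw),np.sin(yaw); P=[]
    for z in (z0,z1):
        for a,b in((-1,-1),(1,-1),(1,1),(-1,1)):
            u=cx+a*lx/2;v=cy+b*ly/2
            P.append([x+c*u-s*v,y+s*u+c*v,z])
    return np.array(P)
def hull(p,P,off):
    q=(proj(p,P)-off+0.5)*UP-0.5
    return cv2.convexHull(q.astype(np.float32)).reshape(-1,2)
def fill(img,poly,v): cv2.fillPoly(img,[np.round(poly*16).astype(np.int32)],v,shift=4)
def crop(p,c,r):
    u=proj(p,[c])[0].astype(int); x0,y0=max(u[0]-r,0),max(u[1]-r,0)
    f=p['frame'][y0:u[1]+r,x0:u[0]+r]
    return cv2.resize(f,None,fx=UP,fy=UP,interpolation=cv2.INTER_CUBIC),np.array([x0,y0])
def fitmask(mask,model,x0,step=(6,6,.08)):
    m=mask>0
    def cost(v):
        r=model(v)>0
        return 1-(r&m).sum()/max((r|m).sum(),1)
    best=None
    for k in range(3):
        st=np.array(x0,float); S=np.array([st]+[st+np.eye(3)[i]*step[i]*(1 if k!=1 else -1)/(1+k) for i in range(3)])
        o=minimize(cost,st,method='Nelder-Mead',options=dict(initial_simplex=S,xatol=.02,fatol=1e-5))
        x0=o.x
    return o.x,o.fun
E
python3 - <<'E'
from fit import *
np.set_printoptions(precision=3,suppress=True)
t=snap('top','top2'); s=snap('side','side2')
for nm,p in (('t',t),('s',s)):
    c0=[484,115,10]
    f,off=crop(p,c0,52)
    g=cv2.cvtColor(f,cv2.COLOR_BGR2GRAY)
    print(np.percentile(g,[2,20,50,80,98]))
    cv2.imwrite(f'pics/n_{nm}.png',f)
    for nm2,c in (('pal',[545,-150,6]),):
        f,off=crop(p,c,55); cv2.imwrite(f'pics/{nm2}_{nm}.png',np.clip(f*1.4,0,255).astype(np.uint8))
# clamp prediction
H=np.array([484,256,62.])
for th in (-.04,.4,.75,1,1.4):
    sn,c=np.sin(th),np.cos(th)
    h=H+[0,85*sn,85*c]; ft=H+[0,-78*c-40*sn,78*sn-40*c]
    print(th,proj(t,[h,ft]).round(1).tolist(),proj(s,[h,ft]).round(1).tolist())
for n in ['clamp_foot','clamp_handle']:
    for nm,p in (('t',t),('s',s)): print(n,nm,[(round(d['conf'],2),d['uv']) for d in nets.tip_of(n,p)])
E
```

```text
[ 25.  46. 100. 118. 122.]
[ 48.  62. 147. 154. 158.]
-0.04 [[138.1, 263.2], [181.1, 263.9]] [[232.3, 113.2], [234.2, 164.7]]
0.4 [[122.9, 263.3], [182.9, 263.6]] [[232.5, 107.7], [233.6, 157.4]]
0.75 [[114.3, 263.5], [179.2, 263.4]] [[232.8, 107.4], [233.1, 148.3]]
1 [[110.7, 263.6], [173.9, 263.3]] [[233.1, 109.3], [232.8, 140.6]]
1.4 [[109.8, 263.9], [161.4, 263.2]] [[233.6, 115.6], [232.4, 128.0]]
clamp_foot t [(0.6, [181.6, 264.9]), (0.46, [375.3, 246.9])]
clamp_foot s [(0.51, [232.7, 147.6]), (0.45, [256.6, 308.8])]
clamp_handle t [(0.83, [113.7, 262.1]), (0.28, [331.9, 221.4])]
clamp_handle s [(0.64, [236.3, 107.3])]
```

View pics/pal_t.png

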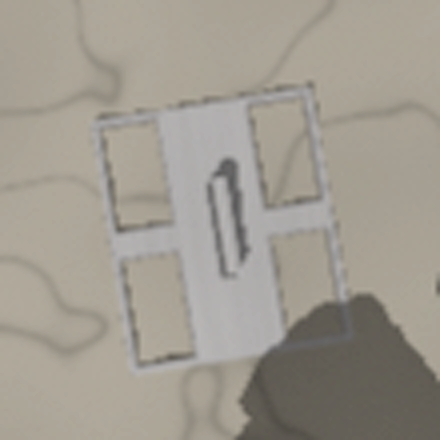

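View pics/pal_s.png

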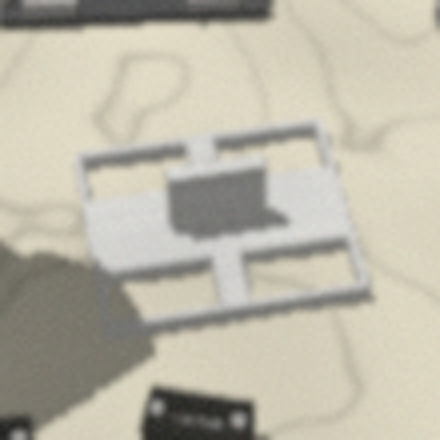

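```bash
cat >> fit.py <<'E'
def neutral(f,th=0.94):
    f=f.astype(float); f=cv2.GaussianBlur(f,(0,0),2)
    return ((f[...,0]+2)/(f[...,2]+2)>th).astype(np.uint8)
def pallet_model(p,off,shape,z=0,tag=None):
    def m(v):
        img=np.zeros(shape,np.uint8)
        fill(img,hull(p,boxpts(*v,160,140,z,z+12),off),1)
        for a in(-42,42):
            for b in(-47,47):
                P=boxpts(*v,66,36,z,z+12,a,b)
                A=np.zeros(shape,np.uint8);B=A.copy()
                fill(A,hull(p,P[:4],off),1);fill(B,hull(p,P[4:],off),1)
                img[(A&B)>0]=0
        fill(img,hull(p,boxpts(*v,60,10,z+12,z+60),off),1)
        return img
    return m
def nest_model(p,off,shape):
    def m(v):
        img=np.zeros(shape,np.uint8)
        fill(img,hull(p,boxpts(*v,184,164,0,10),off),1)
        return img
    return m
def overlay(f,m,name):
    c,_=cv2.findContours(m,cv2.RETR_CCOMP,cv2.CHAIN_APPROX_NONE)
    g=f.copy(); cv2.drawContours(g,c,-1,(0,0,255),1); cv2.imwrite(f'pics/{name}.png',g)
E
python3 - <<'E'
from fit import *
np.set_printoptions(precision=3,suppress=True)
t=snap('top','top3'); s=snap('side','side3')
for nm,p in (('t',t),('s',s)):
    f,off=crop(p,[545,-150,6],60)
    for th in (.9,.94): print(neutral(f,th).mean())
    fb=cv2.GaussianBlur(f,(0,0),2).astype(float); r=(fb[...,0]+2)/(fb[...,2]+2); print(np.percentile(r,[2,10,30,50,70,90,98]))
    cv2.imwrite(f'pics/r_{nm}.png',np.clip((r-.5)*300,0,255).astype(np.uint8))
    f,off=crop(p,[484,115,10],52)
    fb=cv2.GaussianBlur(f,(0,0),2).astype(float); r=(fb[...,0]+2)/(fb[...,2]+2); print(np.percentile(r,[2,10,30,50,70,90,98]))
    cv2.imwrite(f'pics/rn_{nm}.png',np.clip((r-.5)*300,0,255).astype(np.uint8))
A=[cv2.resize(cv2.imread(f'pics/{k}_{n}.png'),(400,300)) for k in('r','rn') for n in 'ts']
cv2.imwrite('pics/rr.png',np.vstack([np.hstack(A[:2]),np.hstack(A[2:])]))
E
```

```text
0.18317708333333332
0.15192708333333332
[0.873 0.879 0.884 0.887 0.89  0.982 0.991]
[0.879 0.883 0.888 0.915 1.02  1.042 1.048]
0.266171875
0.20832899305555555
[0.87  0.874 0.877 0.881 0.889 0.98  0.992]
[0.87  0.873 0.877 0.881 0.922 1.    1.016]
```

View pics/rr.png

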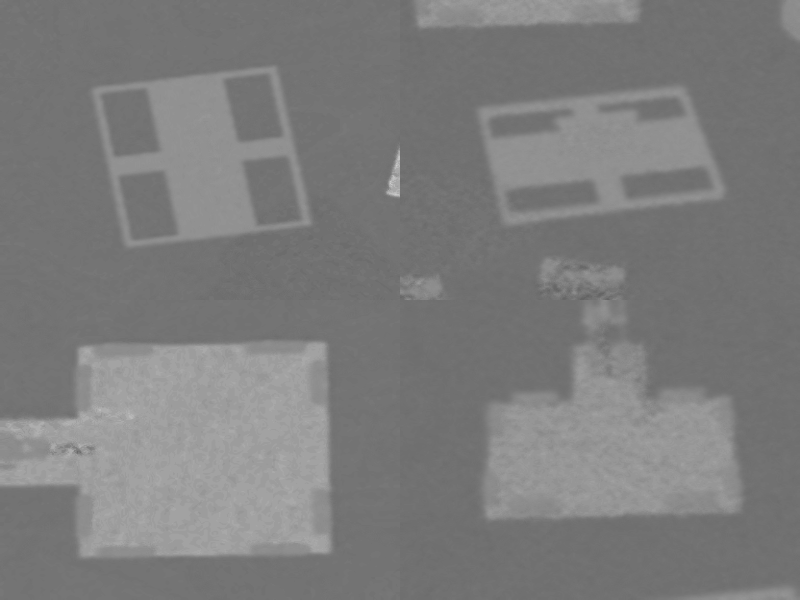

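```bash
cat >> fit.py <<'E'
def nest_model(p,off,shape):
    def m(v):
        img=np.zeros(shape,np.uint8)
        fill(img,hull(p,boxpts(*v,184,164,0,10),off),1)
        for a in(-1,1):
            for b in(-1,1):
                fill(img,hull(p,boxpts(*v,34,9,10,22,a*53,b*77),off),1)
                fill(img,hull(p,boxpts(*v,9,34,10,22,a*87,b*54 if 0 else b*54*0.93),off),1)
        # clamp region cut
        fill(img,hull(p,boxpts(*v,60,100,0,14,0,82+44),off),0)
        return img
    return m
def fitpallet(p,x0,z=0,name=None):
    f,off=crop(p,[x0[0],x0[1],z+6],60)
    M=neutral(f,.93); far=np.zeros_like(M); fill(far,hull(p,boxpts(*x0,200,180,z,z+30),off),1)
    M&=far; mod=pallet_model(p,off,M.shape,z)
    r=fitmask(M,mod,x0)
    if name: overlay(f,mod(r[0]),name)
    return r
def fitnest(p,x0,name=None):
    f,off=crop(p,[x0[0],x0[1],10],56)
    M=neutral(f,.93); far=np.zeros_like(M); fill(far,hull(p,boxpts(*x0,210,190,0,20),off),1)
    M&=far; fill(M,hull(p,boxpts(*x0,62,110,0,14,0,82+48),off),0)
    if p['tvec'] is None: pass
    mod0=nest_model(p,off,M.shape)
    cut=np.ones_like(M); fill(cut,hull(p,boxpts(*x0,62,110,0,14,0,82+48),off),0)
    mod=lambda v: mod0(v)*cut
    r=fitmask(M,mod,x0)
    if name: overlay(f,mod(r[0]),name)
    return r
def sample_model(p,off,shape):
    def m(v):
        img=np.zeros(shape,np.uint8); fill(img,hull(p,boxpts(*v,60,30,0,30),off),1); return img
    return m
def fitsample(p,x0,name=None):
    f,off=crop(p,[x0[0],x0[1],15],30)
    g=cv2.GaussianBlur(f,(0,0),2).max(axis=2)
    M=(g<45 if True else 0).astype(np.uint8)
    M=cv2.morphologyEx(M,cv2.MORPH_CLOSE,np.ones((17,17)))
    n,l,st,ce=cv2.connectedComponentsWithStats(M)
    c=np.array(M.shape[::-1])/2
    k=1+np.argmin([np.linalg.norm(ce[i]-c)-0.02*st[i,4] for i in range(1,n)])
    M=(l==k).astype(np.uint8)
    mod=sample_model(p,off,M.shape)
    ma=cv2.minAreaRect(cv2.findContours(M,0,2)[0][0])
    r=fitmask(M,mod,x0,step=(6,6,.3))
    if name: overlay(f,mod(r[0]),name)
    return r
E
python3 - <<'E'
from fit import *
np.set_printoptions(precision=3,suppress=True)
t=snap('top','top4'); s=snap('side','side4')
for nm,p in (('t',t),('s',s)):
    print('pal',nm,*fitpallet(p,[545,-150,1.45 + .0],0,'fp_'+nm))
    print('pal',nm,*fitpallet(p,[545,-150,1.75],0,'fp2_'+nm))
    print('nest',nm,*fitnest(p,[484,115,0],'fn_'+nm))
    for i,c in enumerate([(527,-306),(404,-318),(579,-420)]):
        f,off=crop(p,[*c,15],30); g=cv2.GaussianBlur(f,(0,0),2).max(axis=2); 
        best=min((fitsample(p,[*c,y]) for y in (1.3,1.8)),key=lambda r:r[1]); print('s',i,nm,*best,np.percentile(g,[2,20,60,90]))
        fitsample(p,best[0],f'fs{i}_{nm}')
A=[cv2.resize(cv2.imread(f'pics/{k}_{n}.png'),(400,300)) for k in('fp2','fn') for n in 'ts']
cv2.imwrite('pics/ov.png',np.vstack([np.hstack(A[:2]),np.hstack(A[2:])]))
A=[cv2.resize(cv2.imread(f'pics/fs{k}_{n}.png'),(260,260)) for n in'ts' for k in range(3)]
cv2.imwrite('pics/ovs.png',np.vstack([np.hstack(A[:3]),np.hstack(A[3:])]))
E
```

```text
pal t [ 540.687 -147.459    1.52 ] 0.5511540145528846
pal t [ 552.393 -155.522    1.72 ] 0.549210030439194
nest t [488.244 116.437   0.015] 0.01604678483365818
s 0 t [ 525.775 -303.811    2.884] 0.1250218569680014 [ 16. 110. 119. 122.]
s 1 t [ 403.166 -315.674    0.012] 0.031270903010033435 [  9.  68.  72. 118.]
s 2 t [ 577.246 -417.357   -0.314] 0.11684245220830591 [ 13. 114. 123. 125.]
pal s [ 542.449 -149.579    1.542] 0.48235580972647074
pal s [ 542.965 -148.553    1.903] 0.4847179442996532
nest s [491.449 118.897   0.011] 0.060137612602417234
s 0 s [ 526.259 -306.132   -0.03 ] 0.34295415959252973 [ 33.  88. 151. 154.]
s 1 s [ 403.542 -318.09     3.259] 0.21351766513056836 [ 27.  83.  90. 141.]
s 2 s [ 578.825 -420.148    3.012] 0.4689155584387501 [ 35. 134. 155. 160.]
```

View pics/ov.png

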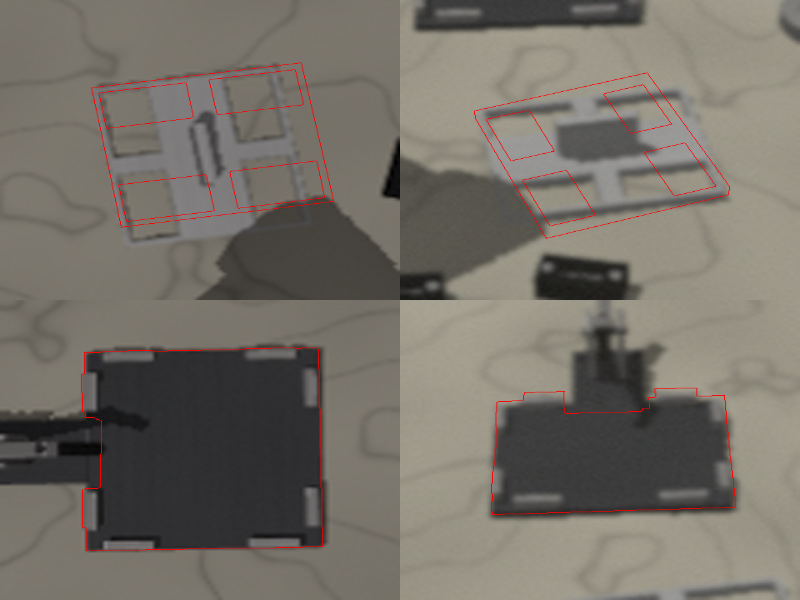

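View pics/ovs.png

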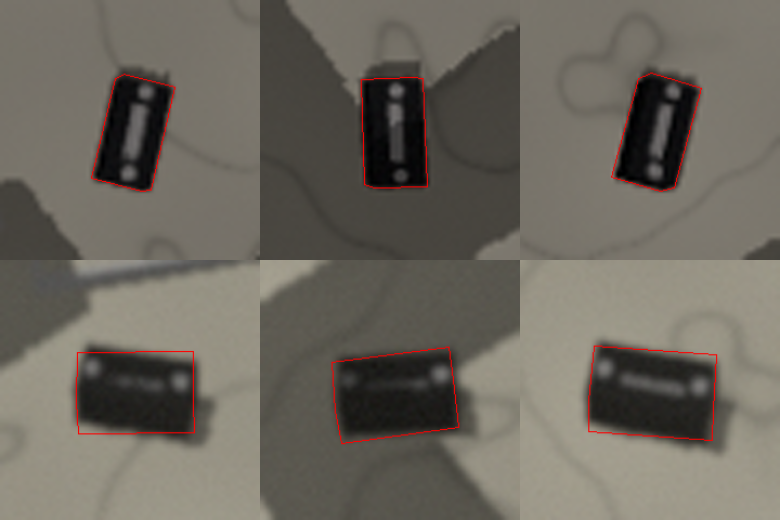

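```bash
sed -i 's/def fitsample(p,x0,name=None):/def fitsample(p,x0,name=None,th=45):/; s/M=(g<45 if True else 0)/M=(g<th)/' fit.py
python3 - <<'E'
from fit import *
np.set_printoptions(precision=3,suppress=True)
t=snap('top','top5'); s=snap('side','side5')
for nm,p in (('t',t),('s',s)):
    print('pal',nm,*fitpallet(p,[545,-150,.17],0,'fp_'+nm))
    for i,c in enumerate([(527,-306,-.25),(404,-318,0),(579,-420,-.3)]):
        print('s',i,nm,*fitsample(p,c,f'fs{i}_{nm}',45 if nm=='t' else 66))
A=[cv2.resize(cv2.imread(f'pics/{k}_{n}.png'),(400,300)) for k in('fp','fs0') for n in 'ts']
cv2.imwrite('pics/ov1.png',np.vstack([np.hstack(A[:2]),np.hstack(A[2:])]))
for n in ['clamp_foot','clamp_handle']:
    for nm,p in (('t',t),('s',s)): print(n,nm,[(round(d['conf'],2),d['uv']) for d in nets.tip_of(n,p)])
print(readout.read_state()['clock'])
E
```

```text
pal t [ 540.636 -147.152    0.145] 0.04110922593385813
s 0 t [ 526.077 -303.795   -0.239] 0.11924023918396065
s 1 t [ 403.189 -315.511    0.026] 0.03193979933110369
s 2 t [ 576.857 -416.631   -0.244] 0.12071510578973266
pal s [ 542.389 -149.364    0.148] 0.04807898690706158
s 0 s [ 527.789 -306.413   -0.141] 0.15962777380100213
s 1 s [ 405.231 -317.997    0.038] 0.03552769070010453
s 2 s [ 579.338 -420.707   -0.202] 0.1585234610417563
clamp_foot t [(0.81, [180.8, 264.0])]
clamp_foot s [(0.53, [235.6, 147.6])]
clamp_handle t [(0.87, [114.7, 263.8])]
clamp_handle s [(0.74, [235.6, 104.9]), (0.69, [232.8, 138.3]), (0.26, [255.7, 305.7])]
2.4
```

View pics/ov1.png

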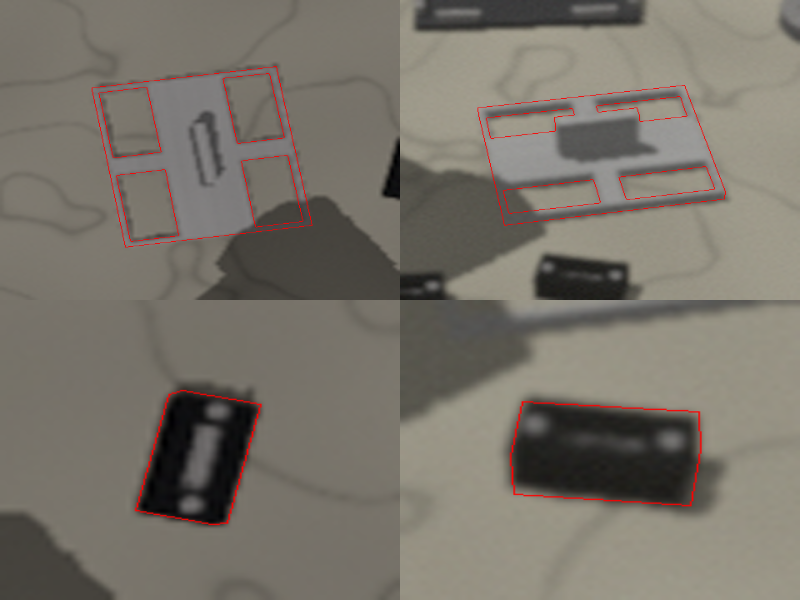

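```bash
cat > st.py <<'E'
from h import *
from scipy.spatial.transform import Rotation as Ro
s=readout.read_state(); R=Ro.from_quat(s['ee_rot']).as_matrix()
np.set_printoptions(precision=3,suppress=True)
a=np.arctan2(R[1,1],R[0,1])
print('t',round(s['clock'],2),'pos',s['position'],'tool y ang',a,'z',R[:,2],'j',s['joints'],'F',s['contact_force'],'w',s['gripper_width'])
E
python3 st.py
python3 - <<'E'
from h import *
from h import *
t=snap('top','topb'); 
for n,uv,z in (('ring',[241,166],12),('ang',[158,163],40),('sph',[307.6,146.8],20)): print(n,onz(t,uv,z))
E
```

```text
t 2.4 pos [ 232.858 -579.979  231.284] tool y ang 1.9525727324004505 z [-0.  0. -1.] j [-0.93   0.385  0.008  0.    -1.194 -0.259] F [ 0.688 -0.649 -0.946] w 85.00949465412992
ring [729.70616758  31.52548463  12.        ]
ang [734.22264169 236.65120398  40.        ]
sph [ 775.58189244 -137.39615624   20.        ]
```

move_arm(steps=[[-1, 130, 200, 0, 0, 0, 0], [-1, 130, 200, 0, 0, 0, 0], [-1, 130, 200, 0, 0, 0, 0], [-1, 130, 200, 0, 0, 0, 0], [-1, 130, 200, 0, 0, 0, 0]])

```text
clock: 2.87
position: [347.0, -403.7, 231.5]
ee_rot: [-0.189, 0.982, -0.0, 0.0]
contact_force: [0.7, -0.1, -0.4]
gripper_width: 25.7
```

```bash
python3 st.py
```

```text
t 2.87 pos [ 347.024 -403.73   231.478] tool y ang 1.9520062968596474 z [ 0. -0. -1.] j [-0.556  0.227 -0.219  0.    -1.125 -0.634] F [ 0.727 -0.085 -0.393] w 25.742938291851537
```

move_arm(steps=[[-1, 110, 200, 0, 0, 0, -0.12], [-1, 110, 200, 0, 0, 0, -0.24], [-1, 110, 200, 0, 0, 0, -0.36], [-1, 110, 200, 0, 0, 0, -0.37], [-1, 110, 200, 0, 0, 0, -0.37]])

```text
clock: 3.28
position: [440.4, -233.9, 231.7]
ee_rot: [-0.005, 1.0, -0.0, 0.0]
contact_force: [0.8, 0.0, 0.6]
gripper_width: 0.3
```

move_arm(steps=[[-1, 30, 200, 0, 0, 0, 0], [-1, 30, 200, 0, 0, 0, 0], [-1, 30, 200, 0, 0, 0, 0], [-1, 30, 200, 0, 0, 0, 0], [-1, 30, 200, 0, 0, 0, 0]])

```text
clock: 3.7
position: [469.9, -33.2, 231.8]
ee_rot: [-0.006, 1.0, 0.0, 0.001]
contact_force: [0.6, -0.7, 0.4]
gripper_width: -0.0
```

move_arm(steps=[[-1, 5, 200, 0, 0, 0, 0], [-1, 5, 200, 0, 0, 0, 0], [-1, 5, 200, 0, 0, 0, 0], [-1, 5, 200, 0, 0, 0, 0], [-1, 5, 200, 0, 0, 0, 0]])

```text
clock: 4.12
position: [474.7, 167.2, 231.7]
ee_rot: [-0.007, 1.0, 0.0, 0.001]
contact_force: [0.9, -0.2, 0.5]
gripper_width: -0.1
```

```bash
python3 st.py
```

```text
t 4.12 pos [474.666 167.203 231.727] tool y ang 1.5842222159206767 z [ 0.001  0.001 -1.   ] j [ 0.662  0.176 -0.284  0.    -1.109 -2.219] F [ 0.861 -0.237  0.483] w -0.06508139668270774
```

move_arm(steps=[[-1, 12, 155, 0, 0, 0, 0], [-1, 12, 155, 0, 0, 0, 0], [-1, 12, 155, 0, 0, 0, 0], [-1, 12, 155, 0, 0, 0, 0], [-1, 12, 155, -40, 0, 0, 0]])

```text
clock: 4.53
position: [491.9, 328.4, 198.5]
ee_rot: [-0.009, 1.0, 0.006, 0.008]
contact_force: [1.2, 0.7, 0.3]
gripper_width: 0.1
```

```bash
python3 st.py
python3 - <<'E'
from h import *
s=snap('side','s6');t=snap('top','t6')
for n in ['clamp_foot','clamp_handle']:
    for nm,p in (('t',t),('s',s)): print(n,nm,[(round(d['conf'],2),d['uv']) for d in nets.tip_of(n,p)])
E
```

```text
t 4.53 pos [491.86  328.401 198.495] tool y ang 1.5894796994203628 z [ 0.016  0.013 -1.   ] j [ 0.864  0.343 -0.143  0.004 -1.065 -2.419] F [1.217 0.71  0.271] w 0.06720863614295479
clamp_foot t [(0.85, [180.6, 264.6])]
clamp_foot s [(0.57, [235.4, 147.6]), (0.4, [277.2, 350.4])]
clamp_handle t [(0.68, [113.7, 265.0])]
clamp_handle s [(0.6, [235.7, 107.1])]
```

View pics/s6.png

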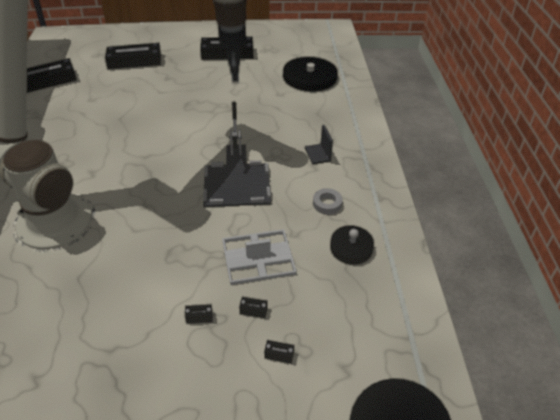

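move_arm(steps=[[-1, 0, 0, -15, 0, 0, 0], [-1, 0, 0, -30, 0, 0, 0], [-1, 0, 0, -45, 0, 0, 0], [-1, 0, 0, -55, 0, 0, 0], [-1, 0, 0, -55, 0, 0, 0]])

```text
clock: 5.25
position: [486.9, 318.8, 136.3]
ee_rot: [-0.005, 1.0, -0.0, -0.0]
contact_force: [0.2, 0.3, -0.6]
gripper_width: -0.0
```

move_arm(steps=[[-1, 0, 0, -5, 0, 0, 0], [-1, 0, 0, -10, 0, 0, 0], [-1, 0, 0, -15, 0, 0, 0], [-1, 0, 0, -20, 0, 0, 0], [-1, 0, 0, -22, 0, 0, 0]])

```text
clock: 5.67
position: [486.6, 319.0, 113.5]
ee_rot: [-0.006, 1.0, -0.0, -0.001]
contact_force: [-0.5, -0.3, 0.7]
gripper_width: 0.1
```

```bash
python3 st.py
python3 - <<'E'
from h import *
s=snap('side','s7');t=snap('top','t7')
a=cv2.resize(s['frame'][45:215,160:320],None,fx=4,fy=3.5,interpolation=2)
cv2.imwrite('pics/z7.png',a)
E
```

```text
t 5.67 pos [486.556 318.999 113.465] tool y ang 1.5823734530164666 z [-0.001 -0.001 -1.   ] j [ 0.858  0.422 -0.256 -0.    -0.894 -2.417] F [-0.524 -0.264  0.69 ] w 0.07651752686579955
```

View pics/z7.png

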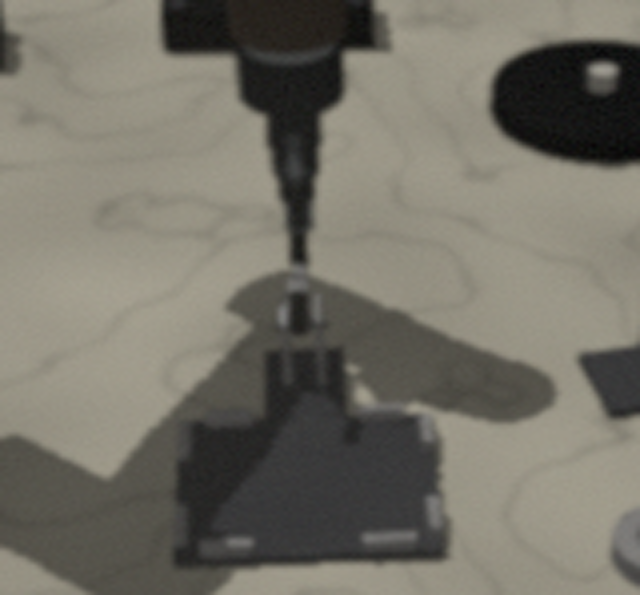

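move_arm(steps=[[-1, 0, 0, -5, 0, 0, 0], [-1, 0, 0, -10, 0, 0, 0], [-1, 0, 0, -15, 0, 0, 0], [-1, 0, 0, -15, 0, 0, 0], [-1, 0, 0, -15, 0, 0, 0]])

```text
clock: 6.18
position: [486.7, 319.2, 98.8]
ee_rot: [-0.006, 1.0, -0.0, -0.0]
contact_force: [-0.4, -0.3, 0.2]
gripper_width: -0.2
```

move_arm(steps=[[-1, 0, 0, 40, 0, 0, 0], [-1, 0, 0, 80, 0, 0, 0], [-1, 0, -30, 110, 0, 0, 0], [-1, 0, -80, 110, 0, 0, 0], [-1, 0, -120, 110, 0, 0, 0]])

```text
clock: 6.6
position: [487.8, 206.9, 212.0]
ee_rot: [-0.007, 1.0, 0.002, 0.002]
contact_force: [-0.6, -1.3, -1.3]
gripper_width: -0.1
```

move_arm(steps=[[1, 20, -200, 0, 0, 0, 0.13], [1, 20, -200, 0, 0, 0, 0.13], [1, 20, -200, 0, 0, 0, 0.13], [1, 20, -200, 0, 0, 0, 0.13], [1, 20, -200, 0, 0, 0, 0.13]])

```text
clock: 7.02
position: [506.7, 4.4, 209.9]
ee_rot: [-0.071, 0.997, 0.0, 0.001]
contact_force: [0.4, -0.1, -0.1]
gripper_width: 60.3
```

```bash
python3 st.py
python3 - <<'E'
from h import *
s=snap('side','s8');t=snap('top','t8')
for n in ['clamp_foot','clamp_handle']:
    for nm,p in (('t',t),('s',s)): print(n,nm,[(round(d['conf'],2),d['uv']) for d in nets.tip_of(n,p)])
E
```

```text
t 7.02 pos [506.697   4.375 209.936] tool y ang 1.7125143498203155 z [ 0.001  0.    -1.   ] j [ 0.33   0.201 -0.311  0.    -1.058 -1.759] F [ 0.421 -0.113 -0.098] w 60.315723842229595
clamp_foot t []
clamp_foot s [(0.37, [270.5, 240.0])]
clamp_handle t []
clamp_handle s [(0.61, [246.3, 275.2])]
```

View pics/s8.png

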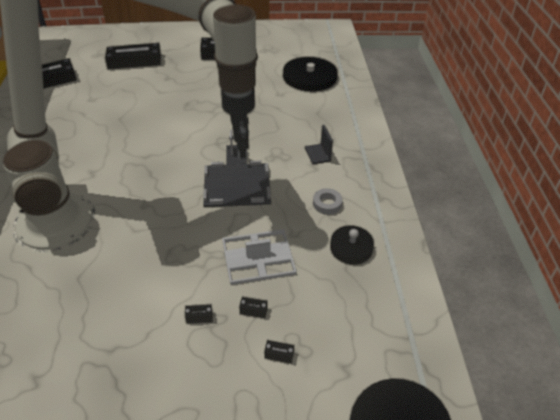

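move_arm(steps=[[1, 35, -151, 0, 0, 0, 0], [1, 35, -151, 0, 0, 0, 0], [1, 35, -151, 0, 0, 0, 0], [1, 35, -151, 0, 0, 0, 0], [1, 35, -151, 0, 0, 0, 0]])

```text
clock: 7.73
position: [543.3, -147.0, 208.9]
ee_rot: [-0.07, 0.998, -0.0, 0.0]
contact_force: [-0.2, 0.9, 0.2]
gripper_width: 85.2
```

move_arm(steps=[[1, 0, 0, -40, 0, 0, 0], [1, 0, 0, -80, 0, 0, 0], [1, 0, 0, -110, 0, 0, 0], [1, 0, 0, -110, 0, 0, 0], [1, 0, 0, -110, 0, 0, 0]])

```text
clock: 8.15
position: [541.7, -143.2, 98.5]
ee_rot: [-0.072, 0.997, -0.0, -0.002]
contact_force: [-0.0, 0.2, 1.1]
gripper_width: 85.3
```

```bash
python3 st.py
python3 - <<'E'
from fit import *
np.set_printoptions(precision=3,suppress=True)
s=snap('side','s9');t=snap('top','t9')
for n in ['clamp_foot','clamp_handle']:
    for nm,p in (('t',t),('s',s)): print(n,nm,[(round(d['conf'],2),d['uv']) for d in nets.tip_of(n,p)])
for nm,p in (('t',t),('s',s)): print('nest',nm,*fitnest(p,[488,116,0.01],'fn9_'+nm))
st=readout.read_state(); print(proj(s,[st['position']]),proj(t,[st['position']]))
a=cv2.resize(s['frame'][180:300,200:320],None,fx=4,fy=4,interpolation=2)
b=cv2.resize(t['frame'][180:300,250:370],None,fx=4,fy=4,interpolation=2)[:,:310]
cv2.imwrite('pics/z9.png',np.hstack([a,b]))
A=[cv2.imread(f'pics/fn9_{n}.png')[:400,:390] for n in 'ts']; cv2.imwrite('pics/fn9.png',np.hstack(A))
E
```

```text
t 8.15 pos [ 541.679 -143.168   98.523] tool y ang 1.7153359459282116 z [-0.003 -0.001 -1.   ] j [ 0.031  0.409 -0.325  0.001 -0.84  -1.458] F [-0.046  0.152  1.089] w 85.27075738098145
clamp_foot t [(0.7, [160.1, 264.5])]
clamp_foot s [(0.57, [232.1, 130.2]), (0.47, [277.3, 272.6])]
clamp_handle t [(0.73, [331.1, 252.0]), (0.7, [111.4, 266.8])]
clamp_handle s [(0.65, [236.0, 111.5]), (0.5, [239.0, 246.2])]
nest t [486.4   207.435   0.03 ] 0.45210513552334586
nest s [492.391 112.587  -0.047] 0.2517351667718283
[[257.569 227.679]] [[313.939 236.563]]
```

View pics/z9.png

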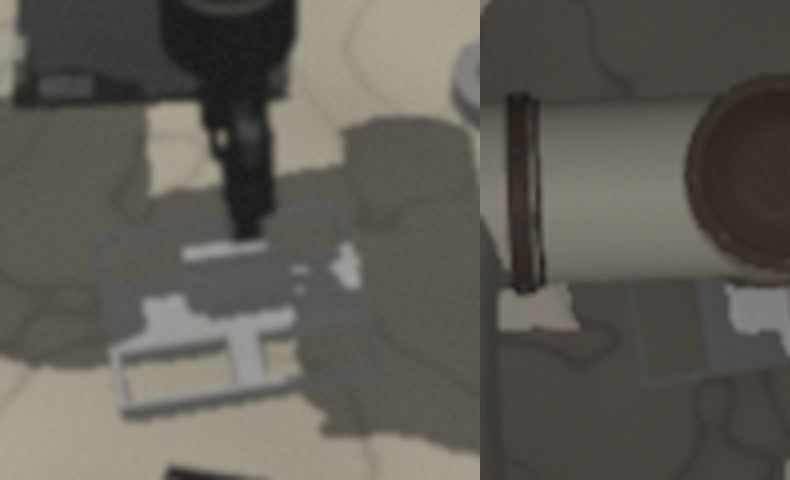

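View pics/fn9.png

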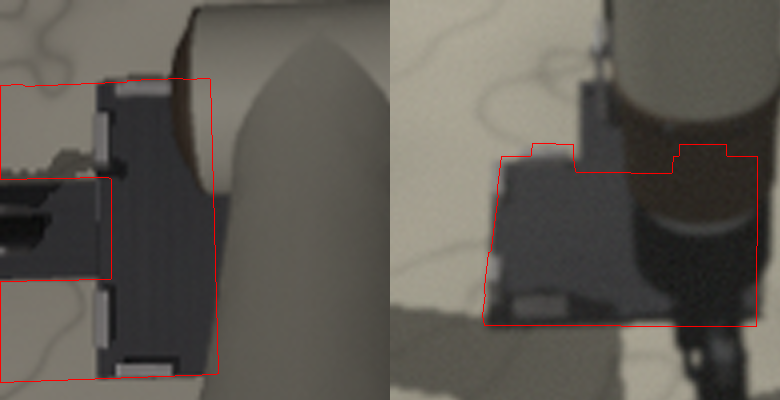

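move_arm(steps=[[1, 0, 0, 0, 0, 0, 0], [1, 0, 0, 0, 0, 0, 0]])

```text
clock: 8.62
position: [542.3, -144.4, 100.2]
ee_rot: [-0.071, 0.997, -0.0, 0.001]
contact_force: [0.5, 0.8, -0.4]
gripper_width: 85.4
```

```bash
python3 st.py
```

```text
t 8.62 pos [ 542.27  -144.406  100.213] tool y ang 1.7125769212855795 z [ 0.002  0.    -1.   ] j [ 0.029  0.406 -0.324  0.    -0.838 -1.458] F [ 0.537  0.844 -0.415] w 85.40190496185947
```

move_arm(steps=[[1, -1, -4, -25, 0, 0, 0], [1, -1, -4, -50, 0, 0, 0], [1, -1, -4, -65, 0, 0, 0], [1, -1, -4, -75, 0, 0, 0], [1, -1, -4, -75, 0, 0, 0]])

```text
clock: 9.03
position: [539.5, -148.5, 22.4]
ee_rot: [-0.071, 0.998, 0.0, -0.002]
contact_force: [0.5, 0.0, 0.1]
gripper_width: 85.5
```

move_arm(steps=[[-1, 0, 0, 0, 0, 0, 0], [-1, 0, 0, 0, 0, 0, 0], [-1, 0, 0, 0, 0, 0, 0], [-1, 0, 0, 0, 0, 0, 0], [-1, 0, 0, 0, 0, 0, 0]])

```text
clock: 9.45
position: [541.4, -148.4, 25.1]
ee_rot: [-0.071, 0.997, -0.0, 0.001]
contact_force: [-0.1, -0.4, 0.4]
gripper_width: 25.7
```

move_arm(steps=[[-1, 0, 0, 0, 0, 0, 0], [-1, 0, 0, 0, 0, 0, 0], [-1, 0, 0, 0, 0, 0, 0], [-1, 0, 0, 0, 0, 0, 0], [-1, 0, 0, 0, 0, 0, 0]])

```text
clock: 9.87
position: [541.3, -148.5, 24.9]
ee_rot: [-0.071, 0.997, -0.0, 0.0]
contact_force: [-1.1, -0.2, 4.8]
gripper_width: 9.5
```

```bash
python3 st.py;  python3 - <<'E'
from fit import *
np.set_printoptions(precision=3,suppress=True)
s=snap('side','s10');t=snap('top','t10')
print(*fitpallet(s,[541,-148,.147],0,'fp10'))
E
```

```text
t 9.87 pos [ 541.274 -148.463   24.932] tool y ang 1.7127776836779893 z [ 0.001 -0.    -1.   ] j [ 0.021  0.511 -0.391  0.    -0.668 -1.45 ] F [-1.141 -0.217  4.762] w 9.483301510760668
[ 542.657 -149.339    0.14 ] 0.11826332716109544
```

View pics/fp10.png

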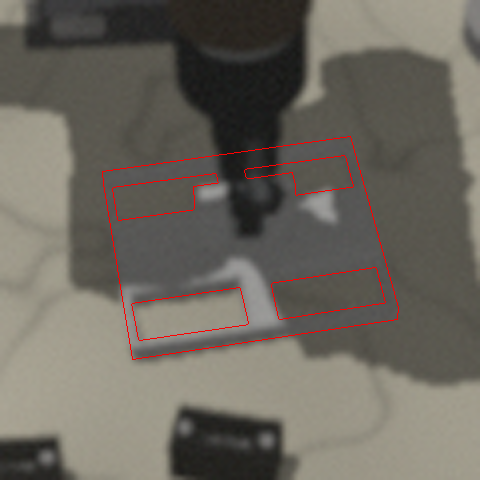

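move_arm(steps=[[-1, 0, 0, 20, 0, 0, 0], [-1, 0, 0, 45, 0, 0, 0], [-1, 0, 0, 75, 0, 0, 0], [-1, 0, 0, 100, 0, 0, 0], [-1, 0, 0, 100, 0, 0, 0]])

```text
clock: 10.38
position: [543.4, -148.6, 128.2]
ee_rot: [-0.071, 0.997, -0.001, 0.004]
contact_force: [1.9, -0.2, -4.0]
gripper_width: 9.1
```

move_arm(steps=[[-1, -10, 30, 0, 0, 0, -0.04], [-1, -20, 60, 0, 0, 0, -0.08], [-1, -30, 90, 0, 0, 0, -0.129], [-1, -40, 120, 0, 0, 0, -0.129], [-1, -50, 150, 0, 0, 0, -0.129]])

```text
clock: 10.8
position: [488.1, 2.4, 121.5]
ee_rot: [-0.005, 1.0, -0.0, -0.003]
contact_force: [0.6, 0.4, -5.4]
gripper_width: 8.7
```

move_arm(steps=[[-1, 0, 30, 0, 0, 0, 0], [-1, 0, 60, 0, 0, 0, 0], [-1, -1, 90, 0, 0, 0, 0], [-1, -1, 116, 0, 0, 0, 0], [-1, -1, 116, 0, 0, 0, 0]])

```text
clock: 11.22
position: [489.2, 121.2, 122.0]
ee_rot: [-0.008, 1.0, 0.0, -0.001]
contact_force: [0.0, -0.9, -5.7]
gripper_width: 9.2
```

move_arm(steps=[[-1, 0, 0, -20, 0, 0, 0], [-1, 0, 0, -40, 0, 0, 0], [-1, 0, 0, -60, 0, 0, 0], [-1, 0, 0, -60, 0, 0, 0], [-1, 0, 0, -60, 0, 0, 0]])

```text
clock: 11.63
position: [487.8, 116.3, 61.9]
ee_rot: [-0.006, 1.0, -0.002, -0.003]
contact_force: [-0.6, 0.4, -4.9]
gripper_width: 9.1
```

```bash
python3 st.py;  python3 - <<'E'
from fit import *
np.set_printoptions(precision=3,suppress=True)
s=snap('side','s11');t=snap('top','t11')
z=readout.read_state()['position'][2]-25
print(*fitpallet(s,[490,116,.013],z,'fp11s'))
a=cv2.resize(s['frame'][90:230,170:310],None,fx=4,fy=4,interpolation=2)
b=cv2.resize(t['frame'][190:330,90:250],None,fx=4,fy=4,interpolation=2)
cv2.imwrite('pics/z11.png',cv2.resize(np.hstack([a,b[:560]]),(800,400)))
for n in ['clamp_foot','clamp_handle']:
    for nm,p in (('t',t),('s',s)): print(n,nm,[(round(d['conf'],2),d['uv']) for d in nets.tip_of(n,p)])
E
```

```text
t 11.63 pos [487.842 116.329  61.893] tool y ang 1.582955290545449 z [-0.006 -0.003 -1.   ] j [ 0.558  0.38  -0.502 -0.001 -0.696 -2.116] F [-0.616  0.406 -4.941] w 9.131196797625948
[491.076 102.99    0.074] 0.3652231450214475
clamp_foot t []
clamp_foot s [(0.61, [276.8, 350.3]), (0.31, [253.2, 189.9])]
clamp_handle t [(0.73, [109.2, 266.8])]
clamp_handle s []
```

View pics/z11.png

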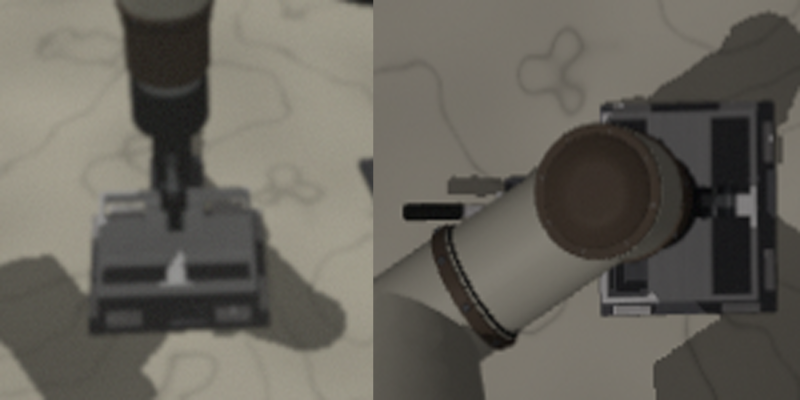

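View pics/fp11s.png

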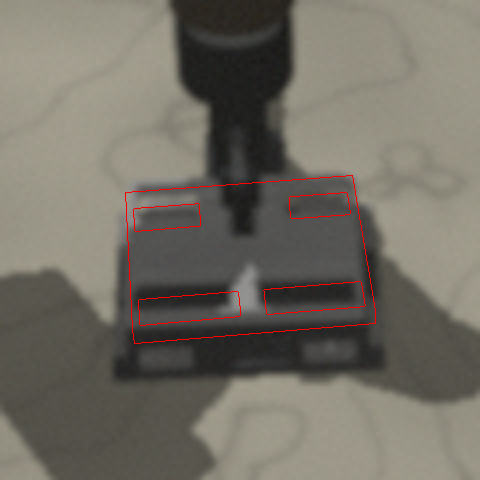

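move_arm(steps=[[-1, 0, 0, 0, 0, 0, 0], [-1, 0, 0, 0, 0, 0, 0], [-1, 0, 0, 0, 0, 0, 0]])

```text
clock: 12.18
position: [490.0, 117.7, 64.7]
ee_rot: [-0.006, 1.0, 0.0, 0.0]
contact_force: [-0.1, -0.7, -5.8]
gripper_width: 9.2
```

```bash
python3 st.py;  cat > ov.py <<'E'
from fit import *
import sys
def draw(tag,pv,z,nv):
    out=[]
    for n in('side','top'):
        p=optics.get_image(n); f,off=crop(p,[489,116,20],48); f=np.clip(f*1.5,0,255).astype(np.uint8)
        def pl(P,c): cv2.polylines(f,[np.round(((proj(p,P)-off+.5)*UP-.5)*16).astype(np.int32)],True,c,1,cv2.LINE_AA,shift=4)
        B=boxpts(*pv,160,140,z,z+12); pl(B[:4],(0,255,255)); pl(B[4:],(0,0,255))
        B=boxpts(*pv,60,10,z+12,z+60); pl(B[4:],(0,0,255))
        for a in(-42,42):
            for b in(-47,47): pl(boxpts(*pv,66,36,z,z+12,a,b)[4:],(0,0,255))
        B=boxpts(*nv,184,164,0,10); pl(B[4:],(0,255,0)); pl(B[:4],(255,255,0))
        B=boxpts(*nv,165,145,10,22); pl(B[4:],(255,0,255))
        out.append(f[:, :])
    cv2.imwrite(f'pics/{tag}.png',np.hstack(out))
if __name__=='__main__':
    a=[float(x) for x in sys.argv[2:]]; draw(sys.argv[1],a[:3],a[3],a[4:7])
E
python3 ov.py ov12 488.7 115.7 .012 37 489.8 117.6 .013
```

```text
t 12.18 pos [489.993 117.682  64.652] tool y ang 1.5835886470695222 z [ 0.001  0.    -1.   ] j [ 0.558  0.376 -0.499 -0.    -0.695 -2.116] F [-0.102 -0.7   -5.754] w 9.212436483274399
```

View pics/ov12.png

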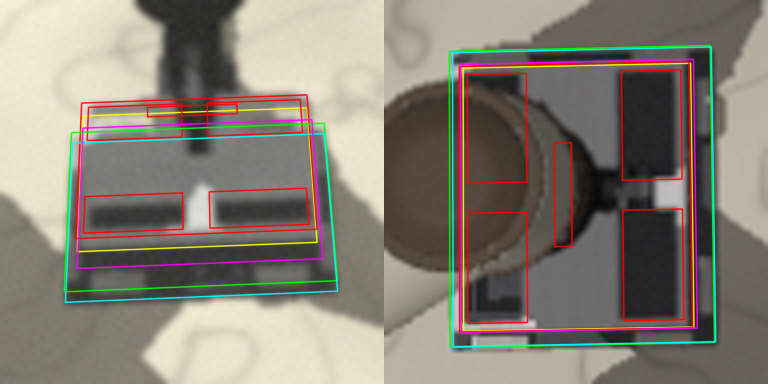

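```bash
sed -i 's/crop(p,\[489,116,20\],48)/crop(p,[489,116,20],46)/; s/^UP=4/UP=4/' ov.py
python3 ov.py ov13 490 117.8 .012 39.7 489.8 117.6 .013
python3 - <<'E'
import cv2,numpy as np
a=cv2.imread('pics/ov13.png'); w=a.shape[1]//2
cv2.imwrite('pics/ov13s.png',cv2.resize(a[60:330,:w],None,fx=2,fy=2,interpolation=2))
cv2.imwrite('pics/ov13t.png',cv2.resize(a[20:360,w+50:],None,fx=1.7,fy=1.7,interpolation=2))
E
```

```text
(no output)
```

View pics/ov13s.png

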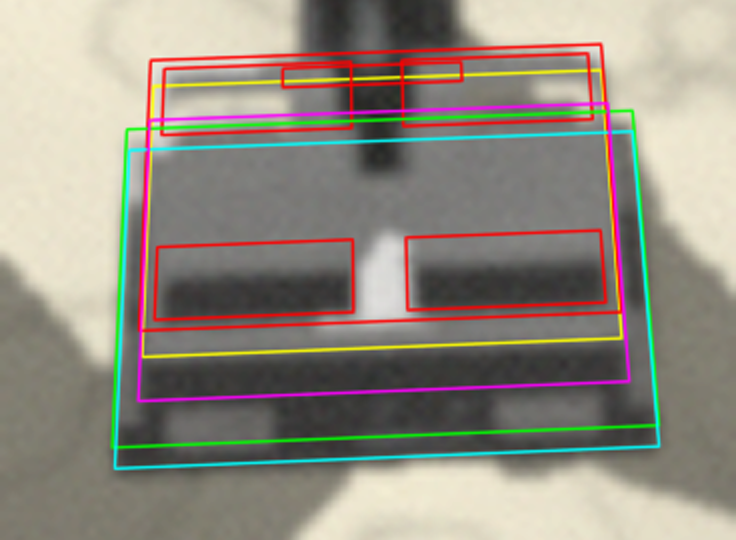

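View pics/ov13t.png

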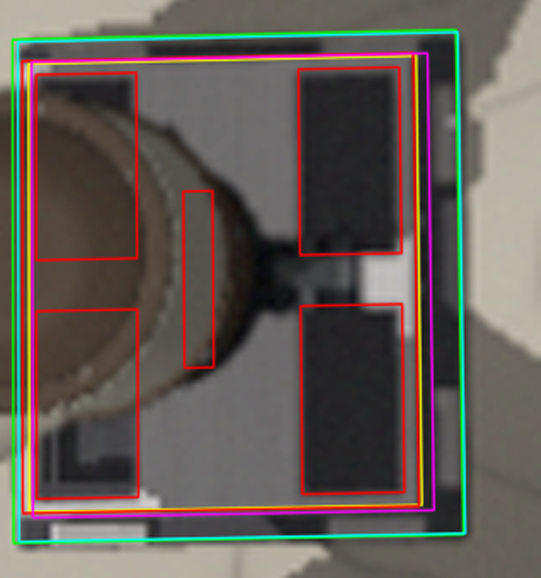

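move_arm(steps=[[-1, 0, 0, -8, 0, 0, 0], [-1, 0, 0, -15, 0, 0, 0], [-1, 0, 0, -20, 0, 0, 0], [-1, 0, 0, -22, 0, 0, 0], [-1, 0, 0, -22, 0, 0, 0]])

```text
clock: 12.8
position: [490.1, 117.0, 44.3]
ee_rot: [-0.007, 1.0, -0.0, 0.001]
contact_force: [6.1, 5.7, -9.0]
gripper_width: 8.9
```

move_arm(steps=[[-1, 0, 0, -2, 0, 0, 0], [-1, 0, 0, -4, 0, 0, 0], [-1, 0, 0, -6, 0, 0, 0], [-1, 0, 0, -6, 0, 0, 0]])

```text
clock: 13.13
position: [489.2, 117.1, 35.0]
ee_rot: [-0.006, 1.0, -0.001, -0.001]
contact_force: [-0.2, -1.8, -6.3]
gripper_width: 9.3
```

```bash
python3 st.py; python3 ov.py ov14 490 117.8 .012 11 489.8 117.6 .013
```

```text
t 13.13 pos [489.21  117.142  35.018] tool y ang 1.5836066476014112 z [-0.002 -0.001 -1.   ] j [ 0.558  0.423 -0.526  0.    -0.624 -2.116] F [-0.229 -1.765 -6.298] w 9.252884253186599
```

View pics/ov14.png

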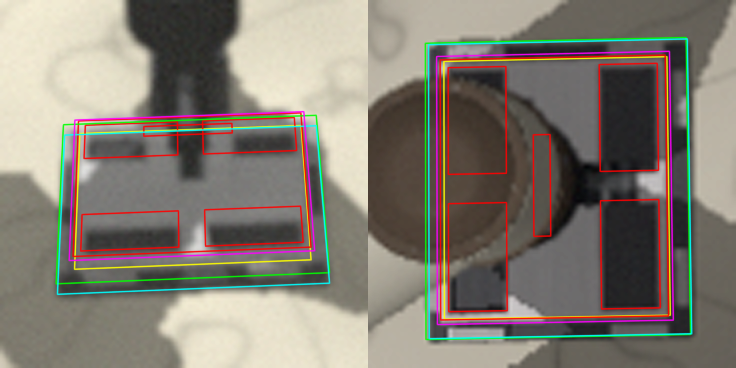

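move_arm(steps=[[-1, 0, 0, -1, 0, 0, 0], [-1, 0, 0, -1, 0, 0, 0], [1, 0, 0, -1, 0, 0, 0], [1, 0, 0, -1, 0, 0, 0], [1, 0, 0, -1, 0, 0, 0]])

```text
clock: 13.65
position: [491.4, 118.7, 36.3]
ee_rot: [-0.007, 1.0, 0.001, 0.002]
contact_force: [0.0, -0.0, -0.6]
gripper_width: 44.9
```

move_arm(steps=[[1, 0, 0, 0, 0, 0, 0], [1, 0, 0, 0, 0, 0, 0], [1, 0, 0, 0, 0, 0, 0], [1, 0, 0, 0, 0, 0, 0], [1, 0, 0, 0, 0, 0, 0]])

```text
clock: 14.07
position: [490.0, 117.7, 35.4]
ee_rot: [-0.006, 1.0, 0.0, 0.0]
contact_force: [0.0, -0.9, 0.7]
gripper_width: 85.4
```

move_arm(steps=[[1, 0, 0, 40, 0, 0, 0], [1, 0, 0, 80, 0, 0, 0], [1, 0, 0, 120, 0, 0, 0], [1, 0, 0, 160, 0, 0, 0], [1, 0, 0, 200, 0, 0, 0]])

```text
clock: 14.48
position: [489.4, 117.3, 237.4]
ee_rot: [-0.006, 1.0, 0.0, 0.0]
contact_force: [1.3, 0.8, -1.5]
gripper_width: 84.6
```

move_arm(steps=[[-1, 0, -200, 0, 0, 0, 0], [-1, 0, -200, 0, 0, 0, 0], [-1, 0, -200, 0, 0, 0, 0], [-1, 0, -200, 0, 0, 0, 0], [-1, 0, -200, 0, 0, 0, 0]])

```text
clock: 14.9
position: [489.2, -84.6, 235.5]
ee_rot: [-0.006, 1.0, 0.0, 0.0]
contact_force: [1.0, -0.0, 0.2]
gripper_width: 25.3
```

```bash
python3 st.py; python3 ov.py ov15 490 117.8 .012 10 489.8 117.6 .013;python3 - <<'E'
from h import *
s=snap('side','s15');t=snap('top','t15')
for n in ['clamp_foot','clamp_handle']:
    for nm,p in (('t',t),('s',s)): print(n,nm,[(round(d['conf'],2),d['uv']) for d in nets.tip_of(n,p)])
E
```

```text
t 14.9 pos [489.215 -84.637 235.533] tool y ang 1.583110580143854 z [ 0.  0. -1.] j [ 0.156  0.162 -0.292 -0.    -1.117 -1.715] F [ 0.956 -0.018  0.152] w 25.28791767578308
clamp_foot t [(0.5, [152.9, 163.9])]
clamp_foot s []
clamp_handle t [(0.69, [109.4, 264.1])]
clamp_handle s [(0.19, [318.3, 144.1])]
```

View pics/ov15.png

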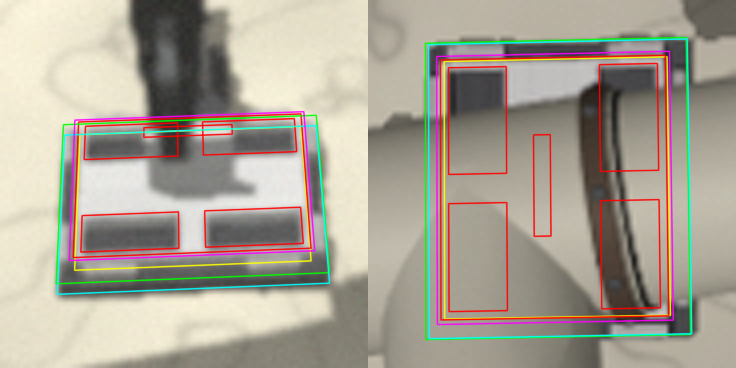

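View pics/s15.png

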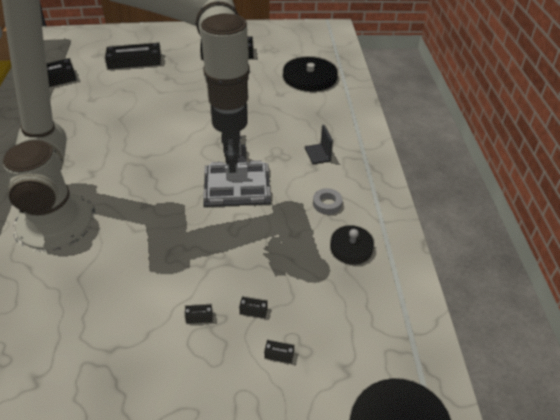

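View pics/t15.png

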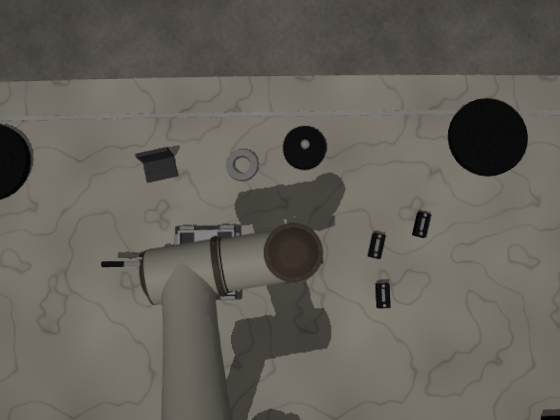

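move_arm(steps=[[-1, -2, 200, 0, 0, 0, 0], [-1, -2, 200, 0, 0, 0, 0], [-1, -2, 200, 0, 0, 0, 0], [-1, -2, 200, 0, 0, 0, 0], [-1, -2, 200, 0, 0, 0, 0]])

```text
clock: 15.72
position: [487.3, 121.3, 235.6]
ee_rot: [-0.008, 1.0, 0.0, 0.0]
contact_force: [0.4, -0.5, 0.1]
gripper_width: -0.1
```

move_arm(steps=[[-1, 0, 170, 0, 0, 0, 0], [-1, 0, 170, 0, 0, 0, 0], [-1, 0, 170, 0, 0, 0, 0], [-1, 0, 170, 0, 0, 0, 0], [-1, 0, 170, 0, 0, 0, 0]])

```text
clock: 16.13
position: [487.3, 294.7, 234.7]
ee_rot: [-0.01, 1.0, 0.001, 0.001]
contact_force: [0.4, 0.1, -0.3]
gripper_width: -0.3
```

```bash
python3 st.py
python3 - <<'E'
from h import *
s=snap('side','s16');t=snap('top','t16')
for n in ['clamp_foot','clamp_handle']:
    for nm,p in (('t',t),('s',s)): print(n,nm,[(round(d['conf'],2),d['uv']) for d in nets.tip_of(n,p)])
a=cv2.resize(s['frame'][60:210,160:310],None,fx=4,fy=4,interpolation=2)
cv2.imwrite('pics/z16.png',np.clip(a*1.3,0,255).astype(np.uint8))
E
```

```text
t 16.13 pos [487.327 294.678 234.745] tool y ang 1.5911709475645628 z [ 0.001  0.001 -1.   ] j [ 0.828  0.287 -0.127  0.    -1.154 -2.379] F [ 0.437  0.105 -0.309] w -0.30188142310495353
clamp_foot t [(0.54, [162.7, 263.0])]
clamp_foot s [(0.69, [233.7, 126.6]), (0.3, [327.1, 202.6])]
clamp_handle t [(0.44, [384.0, 293.0])]
clamp_handle s [(0.46, [235.5, 114.5])]
```

View pics/z16.png

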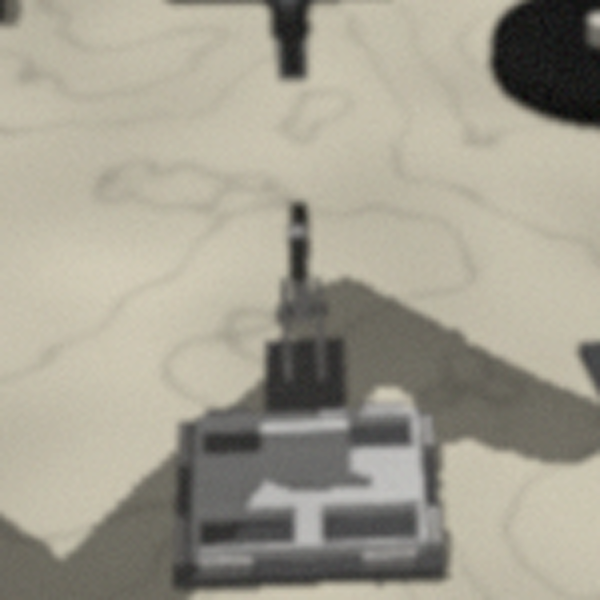

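move_arm(steps=[[-1, 0, 3, 0, 0, 0, 0], [-1, 0, 3, -20, 0, 0, 0], [-1, 0, 3, -50, 0, 0, 0], [-1, 0, 3, -80, 0, 0, 0], [-1, 0, 3, -80, 0, 0, 0]])

```text
clock: 16.85
position: [484.9, 287.2, 149.8]
ee_rot: [-0.005, 1.0, -0.003, -0.005]
contact_force: [-0.8, -0.4, -0.7]
gripper_width: 0.3
```

move_arm(steps=[[-1, 0, 0, -20, 0, 0, 0], [-1, 0, 0, -40, 0, 0, 0], [-1, 0, 0, -50, 0, 0, 0], [-1, 0, 0, -50, 0, 0, 0], [-1, 0, 0, -50, 0, 0, 0]])

```text
clock: 17.27
position: [488.6, 290.7, 106.3]
ee_rot: [-0.006, 1.0, 0.0, 0.001]
contact_force: [0.5, 0.3, 0.3]
gripper_width: -0.4
```

move_arm(steps=[[-1, 0, -8, 0, 0, 0, 0], [-1, 0, -16, 0, 0, 0, 0], [-1, 0, -24, 0, 0, 0, 0], [-1, 0, -32, 0, 0, 0, 0], [-1, 0, -40, 0, 0, 0, 0]])

```text
clock: 17.68
position: [488.7, 251.6, 106.1]
ee_rot: [-0.006, 1.0, 0.002, 0.002]
contact_force: [0.5, 6.4, -1.3]
gripper_width: 0.0
```

```bash
python3 st.py
python3 - <<'E'
from h import *
s=snap('side','s17');t=snap('top','t17')
for n in ['clamp_foot','clamp_handle']:
    for nm,p in (('t',t),('s',s)): print(n,nm,[(round(d['conf'],2),d['uv']) for d in nets.tip_of(n,p)])
a=cv2.resize(s['frame'][60:210,160:310],None,fx=4,fy=4,interpolation=2)
cv2.imwrite('pics/z17.png',np.clip(a*1.3,0,255).astype(np.uint8))
E
```

```text
t 17.68 pos [488.734 251.646 106.108] tool y ang 1.583224358265028 z [ 0.003  0.005 -1.   ] j [ 0.77   0.381 -0.348 -0.002 -0.836 -2.327] F [ 0.521  6.404 -1.335] w 0.027723584301261664
clamp_foot t [(0.39, [206.6, 263.4]), (0.36, [168.7, 263.7])]
clamp_foot s [(0.46, [235.7, 134.7])]
clamp_handle t []
clamp_handle s [(0.36, [250.9, 171.6]), (0.36, [278.0, 350.4])]
```

View pics/z17.png

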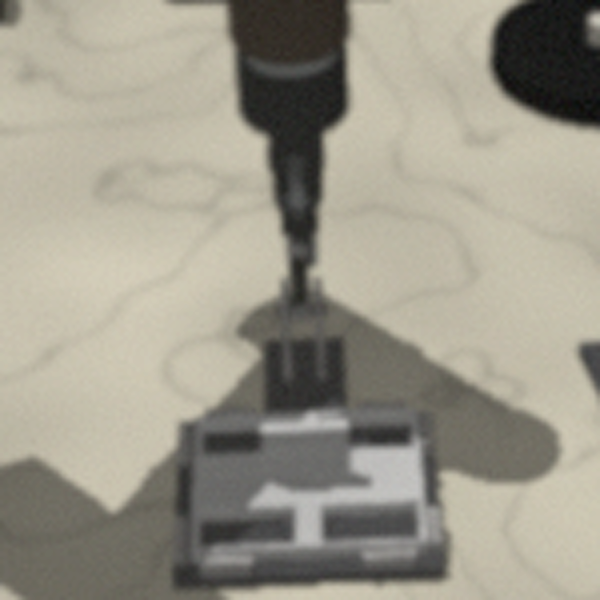

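move_arm(steps=[[-1, 0, -6, 0, 0, 0, 0], [-1, 0, -12, 0, 0, 0, 0], [-1, 0, -18, 0, 0, 0, 0], [-1, 0, -24, 0, 0, 0, 0], [-1, 0, -30, 0, 0, 0, 0]])

```text
clock: 18.4
position: [487.8, 219.9, 105.3]
ee_rot: [-0.006, 1.0, -0.0, -0.0]
contact_force: [0.0, 1.1, 0.5]
gripper_width: -0.2
```

```bash
python3 st.py
python3 - <<'E'
from h import *
s=snap('side','s18');t=snap('top','t18')
for n in ['clamp_foot','clamp_handle']:
    for nm,p in (('t',t),('s',s)): print(n,nm,[(round(d['conf'],2),d['uv']) for d in nets.tip_of(n,p)])
a=cv2.resize(s['frame'][60:210,160:310],None,fx=4,fy=4,interpolation=2)
cv2.imwrite('pics/z18.png',np.clip(a*1.3,0,255).astype(np.uint8))
E
```

```text
t 18.4 pos [487.812 219.948 105.31 ] tool y ang 1.5837912266674117 z [-0. -0. -1.] j [ 0.727  0.363 -0.381  0.    -0.827 -2.285] F [0.002 1.149 0.479] w -0.15446519136656636
clamp_foot t [(0.5, [182.5, 264.9])]
clamp_foot s [(0.54, [235.3, 147.9])]
clamp_handle t []
clamp_handle s [(0.54, [199.9, 313.4])]
```

View pics/z18.png

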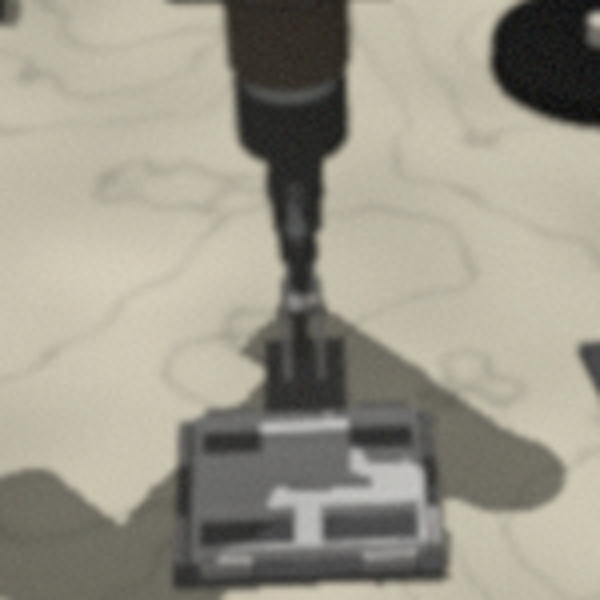

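move_arm(steps=[[-1, 0, -5, -3, 0, 0, 0], [-1, 0, -10, -6, 0, 0, 0], [-1, 0, -15, -6, 0, 0, 0], [-1, 0, -20, -6, 0, 0, 0], [-1, 0, -22, -6, 0, 0, 0]])

```text
clock: 19.12
position: [487.5, 197.5, 99.1]
ee_rot: [-0.006, 1.0, -0.0, -0.0]
contact_force: [-0.1, 0.2, -0.6]
gripper_width: 0.5
```

move_arm(steps=[[-1, 0, 0, 0, 0, 0, 0], [-1, 0, 0, 0, 0, 0, 0], [-1, 0, 0, 0, 0, 0, 0], [-1, 0, 0, 0, 0, 0, 0], [-1, 0, 0, 0, 0, 0, 0]])

```text
clock: 19.53
position: [487.9, 198.8, 99.3]
ee_rot: [-0.007, 1.0, 0.0, 0.0]
contact_force: [-0.5, -0.5, 0.3]
gripper_width: -0.1
```

```bash
python3 st.py
python3 - <<'E'
from h import *
s=snap('side','s19');t=snap('top','t19')
for n in ['clamp_foot','clamp_handle']:
    for nm,p in (('t',t),('s',s)): print(n,nm,[(round(d['conf'],2),d['uv']) for d in nets.tip_of(n,p)])
a=cv2.resize(s['frame'][60:210,160:310],None,fx=4,fy=4,interpolation=2)
cv2.imwrite('pics/z19.png',np.clip(a*1.3,0,255).astype(np.uint8))
E
```

```text
t 19.53 pos [487.937 198.808  99.347] tool y ang 1.5838866304737997 z [ 0.  0. -1.] j [ 0.695  0.358 -0.408 -0.    -0.804 -2.253] F [-0.469 -0.458  0.296] w -0.05111068273230127
clamp_foot t [(0.71, [208.9, 263.5]), (0.3, [224.9, 278.6])]
clamp_foot s [(0.54, [237.0, 162.1])]
clamp_handle t []
clamp_handle s []
```

View pics/z19.png

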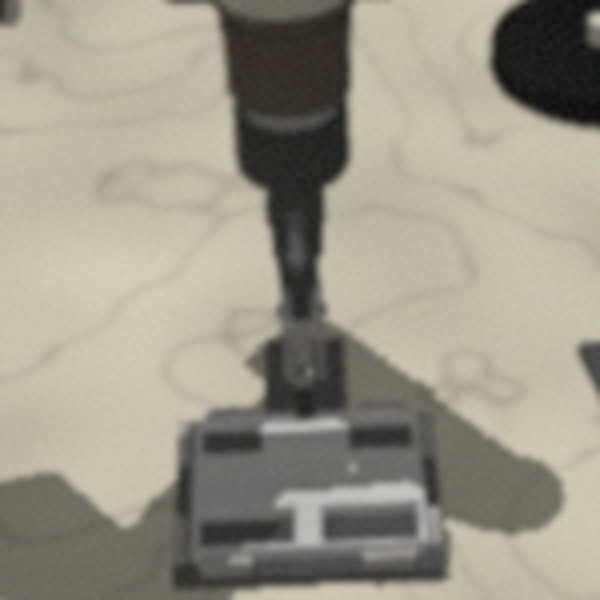

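move_arm(steps=[[-1, 0, -10, 40, 0, 0, 0], [-1, 0, -20, 80, 0, 0, 0], [-1, 0, -40, 110, 0, 0, 0], [-1, 0, -80, 120, 0, 0, 0], [-1, 0, -120, 120, 0, 0, 0]])

```text
clock: 20.25
position: [489.7, 78.8, 223.3]
ee_rot: [-0.008, 1.0, 0.001, 0.004]
contact_force: [0.5, 0.2, -1.4]
gripper_width: -0.6
```

move_arm(steps=[[1, 20, -200, 0, 0, 0, 0], [1, 20, -200, 0, 0, 0, 0], [1, 20, -200, 0, 0, 0, 0], [1, 20, -200, 0, 0, 0, 0], [1, 20, -200, 0, 0, 0, 0]])

```text
clock: 20.67
position: [507.6, -123.9, 219.5]
ee_rot: [-0.006, 1.0, -0.0, 0.0]
contact_force: [0.8, 0.9, 0.1]
gripper_width: 60.4
```

move_arm(steps=[[1, 10, -150, 0, 0, 0, 0], [1, 10, -150, 0, 0, 0, 0], [1, 10, -150, 0, 0, 0, 0], [1, 10, -150, 0, 0, 0, 0], [1, 10, -150, 0, 0, 0, 0]])

```text
clock: 21.08
position: [517.6, -275.7, 218.5]
ee_rot: [-0.004, 1.0, -0.0, -0.0]
contact_force: [0.5, 0.6, -0.4]
gripper_width: 85.3
```

```bash
python3 st.py
python3 - <<'E'
from fit import *
np.set_printoptions(precision=3,suppress=True)
s=snap('side','s20');t=snap('top','t20')
for n in ['clamp_foot','clamp_handle']:
    for nm,p in (('t',t),('s',s)): print(n,nm,[(round(d['conf'],2),d['uv']) for d in nets.tip_of(n,p)])
for nm,p in (('t',t),('s',s)):
    for i,c in enumerate([(527,-306,-.25),(404,-318,0),(579,-420,-.3)]):
        try: print('s',i,nm,*fitsample(p,c,f'fs20{i}_{nm}',45 if nm=='t' else 66))
        except Exception as e: print(i,nm,e)
E
python3 ov.py ov20 490 117.8 .012 10 489.8 117.6 .013
```

```text
t 21.08 pos [ 517.647 -275.745  218.489] tool y ang 1.5782514360451896 z [-0.001 -0.001 -1.   ] j [-0.213  0.329 -0.11   0.001 -1.133 -1.351] F [ 0.531  0.594 -0.406] w 85.2837242558732
clamp_foot t [(0.77, [182.5, 263.8])]
clamp_foot s []
clamp_handle t [(0.58, [140.4, 264.0])]
clamp_handle s []
s 0 t [ 498.756 -314.337    1.702] 0.684200531712875
s 1 t [ 403.549 -315.672    0.009] 0.09974554707379135
s 2 t [ 598.661 -443.228   -1.749] 0.6597124330420073
s 0 s [ 526.71  -306.282   -0.159] 0.1799113028886492
s 1 s [ 406.363 -318.88     0.14 ] 0.1777408637873754
s 2 s [ 579.968 -420.686   -0.178] 0.1685634528666523
```

View pics/s20.png

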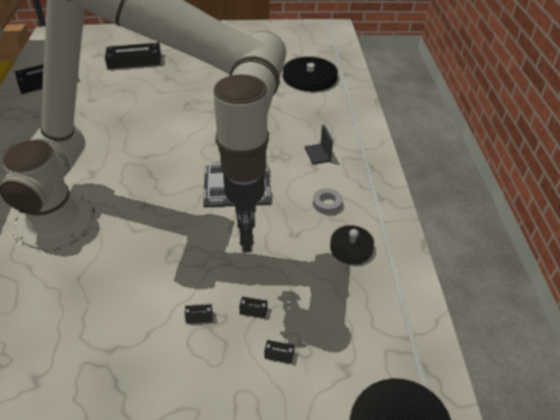

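View pics/t20.png

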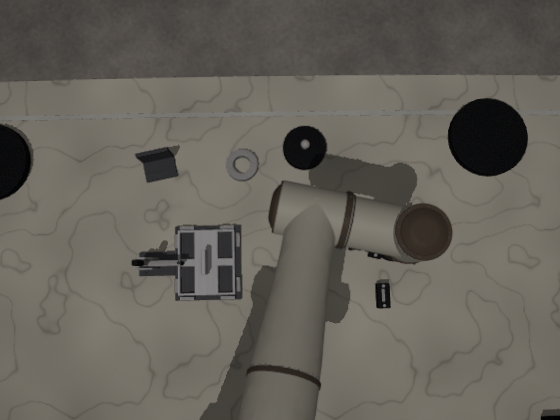

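View pics/ov20.png

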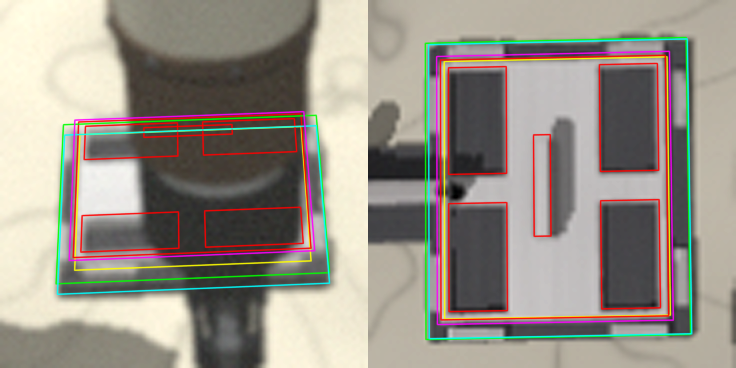

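move_arm(steps=[[1, 9, -28, -30, 0, 0, -0.12], [1, 9, -28, -65, 0, 0, -0.22], [1, 9, -28, -100, 0, 0, -0.22], [1, 9, -28, -130, 0, 0, -0.22], [1, 9, -28, -130, 0, 0, -0.22]])

```text
clock: 21.9
position: [522.6, -297.1, 82.8]
ee_rot: [0.104, 0.995, 0.002, -0.006]
contact_force: [-1.1, 1.1, -0.9]
gripper_width: 85.4
```

move_arm(steps=[[1, 0, 0, 0, 0, 0, 0], [1, 0, 0, 0, 0, 0, 0], [1, 0, 0, 0, 0, 0, 0]])

```text
clock: 22.15
position: [528.8, -299.7, 92.2]
ee_rot: [0.103, 0.995, -0.001, 0.003]
contact_force: [0.0, -0.1, -0.6]
gripper_width: 85.3
```

```bash
python3 st.py
python3 - <<'E'
from fit import *
s=snap('side','s21')
a=cv2.resize(s['frame'][250:370,160:320],None,fx=4,fy=4,interpolation=2)
cv2.imwrite('pics/z21.png',a)
print(*fitsample(s,(527,-306,-.25),None,66))
print(len(nets.silhouettes('clamp_handle',s)), [(d['conf'],d['uv']) for d in nets.tip_of('clamp_handle',s)])
E
```

```text
t 22.15 pos [ 528.802 -299.729   92.192] tool y ang 1.3647035119749948 z [ 0.005 -0.002 -1.   ] j [-0.249  0.482 -0.217  0.001 -0.867 -1.528] F [ 0.009 -0.084 -0.614] w 85.3229220286433
[ 5.27738054e+02 -3.04685014e+02 -3.45076017e-01] 0.4385696821515892
1 []
```

View pics/z21.png

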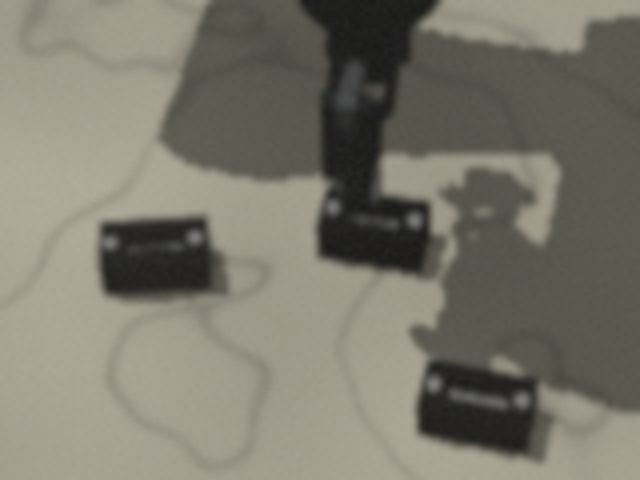

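move_arm(steps=[[1, 0, -5, -20, 0, 0, 0], [1, 0, -5, -30, 0, 0, 0], [1, 0, -5, -30, 0, 0, 0], [1, 0, -5, -30, 0, 0, 0], [1, 0, -5, -30, 0, 0, 0]])

```text
clock: 22.72
position: [527.3, -304.5, 59.9]
ee_rot: [0.103, 0.995, -0.0, 0.0]
contact_force: [1.0, -0.6, -0.7]
gripper_width: 85.6
```

```bash
python3 st.py
```

```text
t 22.72 pos [ 527.266 -304.51    59.932] tool y ang 1.3639592419766264 z [ 0.001 -0.    -1.   ] j [-0.258  0.524 -0.24   0.    -0.805 -1.52 ] F [ 0.951 -0.615 -0.652] w 85.59669413006984
```

Good. Down to z=12 and close.

move_arm(steps=[[1, 0, -1, -16, 0, 0, 0], [1, 0, -1, -32, 0, 0, 0], [1, 0, -1, -44, 0, 0, 0], [1, 0, -1, -48, 0, 0, 0], [1, 0, -1, -48, 0, 0, 0]])

```text
clock: 23.13
position: [526.4, -305.2, 10.5]
ee_rot: [0.103, 0.995, 0.0, -0.001]
contact_force: [0.5, -0.2, 0.4]
gripper_width: 85.4
```

move_arm(steps=[[-1, 0, 0, 0, 0, 0, 0], [-1, 0, 0, 0, 0, 0, 0], [-1, 0, 0, 0, 0, 0, 0], [-1, 0, 0, 0, 0, 0, 0], [-1, 0, 0, 0, 0, 0, 0]])

```text
clock: 23.55
position: [527.6, -305.6, 12.5]
ee_rot: [0.103, 0.995, -0.0, 0.001]
contact_force: [-0.7, 0.8, 0.6]
gripper_width: 28.7
```

move_arm(steps=[[-1, 0, 0, 0, 0, 0, 0], [-1, 0, 0, 0, 0, 0, 0], [-1, 0, 0, 0, 0, 0, 0]])

```text
clock: 23.8
position: [527.6, -305.6, 12.3]
ee_rot: [0.103, 0.995, -0.0, 0.001]
contact_force: [0.0, -0.2, 5.9]
gripper_width: 28.9
```

```bash
python3 st.py
python3 - <<'E'
from fit import *
s=snap('side','s22')
a=cv2.resize(s['frame'][250:370,160:320],None,fx=4,fy=4,interpolation=2)
cv2.imwrite('pics/z22.png',a)
E
```

```text
t 23.8 pos [ 527.635 -305.619   12.254] tool y ang 1.3639387726885304 z [ 0.002 -0.001 -1.   ] j [-0.26   0.589 -0.275  0.    -0.706 -1.518] F [ 0.008 -0.243  5.907] w 28.92967234137639
```

View pics/z22.png

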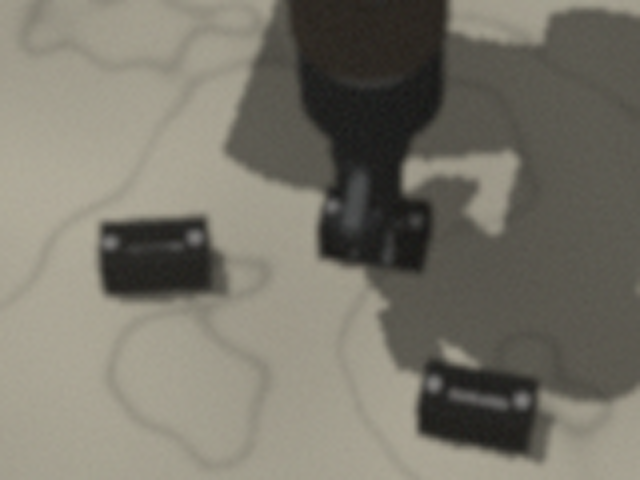

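move_arm(steps=[[-1, 0, 0, 25, 0, 0, 0], [-1, 0, 0, 60, 0, 0, 0], [-1, 0, 0, 95, 0, 0, 0.06], [-1, 0, 0, 120, 0, 0, 0.12], [-1, 0, 20, 120, 0, 0, 0.219]])

```text
clock: 24.27
position: [530.1, -288.6, 137.0]
ee_rot: [-0.007, 1.0, -0.003, 0.005]
contact_force: [3.0, -0.7, -1.0]
gripper_width: 28.6
```

move_arm(steps=[[-1, 2, 38, 0, 0, 0, 0], [-1, 3, 76, 0, 0, 0, 0], [-1, 4, 114, 0, 0, 0, 0], [-1, 5, 152, 0, 0, 0, 0], [-1, 5, 190, 0, 0, 0, 0]])

```text
clock: 24.68
position: [530.8, -93.8, 130.4]
ee_rot: [-0.005, 1.0, 0.0, -0.001]
contact_force: [1.7, 0.5, -1.8]
gripper_width: 28.5
```

move_arm(steps=[[-1, 0, 38, 0, 0, 0, 0], [-1, 0, 76, 0, 0, 0, 0], [-1, 0, 114, 0, 0, 0, 0], [-1, 1, 150, 0, 0, 0, 0], [-1, 1, 167, 0, 0, 0, 0]])

```text
clock: 25.1
position: [532.3, 75.0, 130.6]
ee_rot: [-0.007, 1.0, 0.0, -0.0]
contact_force: [-0.1, -0.9, -2.4]
gripper_width: 28.6
```

move_arm(steps=[[-1, 0, 0, -30, 0, 0, 0], [-1, 0, 0, -55, 0, 0, 0], [-1, 0, 0, -65, 0, 0, 0], [-1, 0, 0, -65, 0, 0, 0], [-1, 0, 0, -65, 0, 0, 0]])

```text
clock: 25.52
position: [532.8, 71.2, 66.0]
ee_rot: [-0.006, 1.0, -0.0, -0.001]
contact_force: [0.3, -0.0, -0.4]
gripper_width: 28.8
```

```bash
python3 st.py
python3 - <<'E'
from fit import *
s=snap('side','s23');t=snap('top','t23')
a=cv2.resize(s['frame'][110:250,180:320],None,fx=4,fy=4,interpolation=2)
b=cv2.resize(t['frame'][200:340,160:260],None,fx=4,fy=4,interpolation=2)
cv2.imwrite('pics/z23.png',cv2.resize(np.hstack([a,b]),(800,467)))
E
```

```text
t 25.52 pos [532.807  71.171  65.998] tool y ang 1.5825319110042313 z [-0.001 -0.001 -1.   ] j [ 0.435  0.42  -0.415  0.001 -0.737 -1.994] F [ 0.349 -0.046 -0.441] w 28.752324377948952
```

View pics/z23.png

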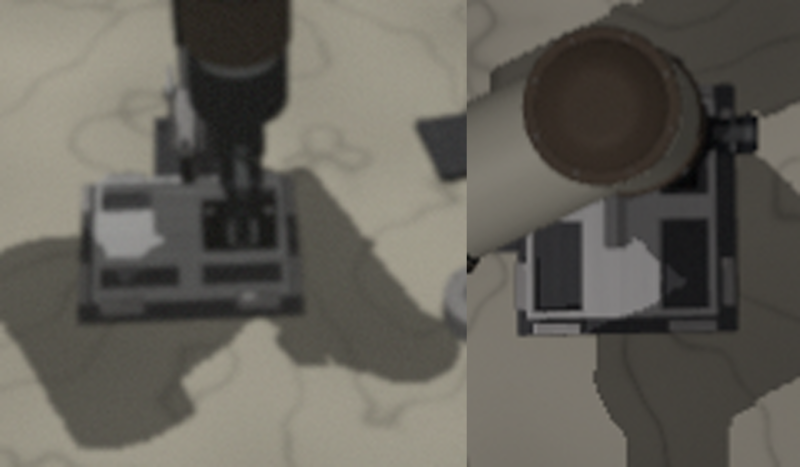

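```bash
cat > ovb.py <<'E'
from fit import *
import sys
tag,x,y,yaw,z=sys.argv[1],*map(float,sys.argv[2:6])
p=snap('side',tag+'_raw'); f,off=crop(p,[x,y,z+15],35); f=np.clip(f*2.2,0,255).astype(np.uint8)
B=boxpts(x,y,yaw,60,30,z,z+30)
for P,c in((B[:4],(0,255,255)),(B[4:],(0,0,255))): cv2.polylines(f,[np.round(((proj(p,P)-off+.5)*UP-.5)*16).astype(np.int32)],True,c,1,cv2.LINE_AA,shift=4)
cv2.imwrite(f'pics/{tag}.png',cv2.resize(f,None,fx=2,fy=2))
E
python3 ovb.py ovb1 532 71.2 .0125 53.8
```

```text
(no output)
```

View pics/ovb1.png

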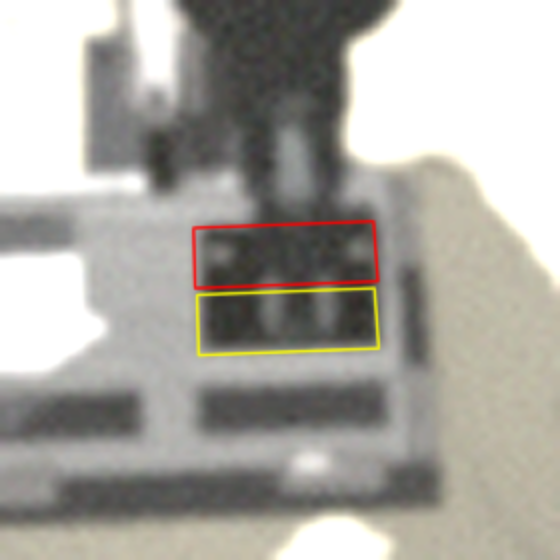

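move_arm(steps=[[-1, 0, 0, -10, 0, 0, 0], [-1, 0, 0, -20, 0, 0, 0], [-1, 0, 0, -27, 0, 0, 0], [-1, 0, 0, -30, 0, 0, 0], [-1, 0, 0, -30, 0, 0, 0]])

```text
clock: 26.08
position: [532.1, 71.2, 35.0]
ee_rot: [-0.006, 1.0, -0.001, -0.001]
contact_force: [0.1, 0.2, -1.4]
gripper_width: 28.9
```

move_arm(steps=[[-1, 0, 0, -3, 0, 0, 0], [-1, 0, 0, -6, 0, 0, 0], [-1, 0, 0, -9, 0, 0, 0], [-1, 0, 0, -11, 0, 0, 0], [-1, 0, 0, -11, 0, 0, 0]])

```text
clock: 26.5
position: [532.6, 71.5, 24.9]
ee_rot: [-0.006, 1.0, -0.0, -0.0]
contact_force: [-0.3, -0.2, -2.3]
gripper_width: 28.5
```

```bash
python3 st.py; python3 ovb.py ovb2 532 71.2 .0125 12.8
```

```text
t 26.5 pos [532.622  71.529  24.858] tool y ang 1.5825618363623115 z [-0.001 -0.    -1.   ] j [ 0.435  0.482 -0.45  -0.    -0.64  -1.994] F [-0.298 -0.224 -2.321] w 28.46040004114973
```

View pics/ovb2.png

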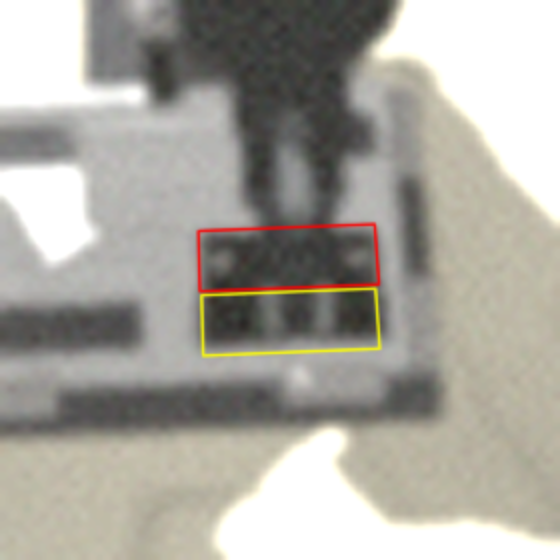

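move_arm(steps=[[-1, 0, 0, -1, 0, 0, 0], [-1, 0, 0, -2, 0, 0, 0], [-1, 0, 0, -2, 0, 0, 0], [-1, 0, 0, -2, 0, 0, 0]])

```text
clock: 26.88
position: [532.9, 71.6, 23.3]
ee_rot: [-0.006, 1.0, 0.0, 0.0]
contact_force: [0.2, -0.2, -1.3]
gripper_width: 28.9
```

move_arm(steps=[[0, 0, 0, 0, 0, 0, 0], [0, 0, 0, 0, 0, 0, 0], [0, 0, 0, 0, 0, 0, 0], [0, 0, 0, 1, 0, 0, 0], [0, 0, 0, 1, 0, 0, 0]])

```text
clock: 27.3
position: [533.2, 71.7, 24.7]
ee_rot: [-0.006, 1.0, 0.0, 0.0]
contact_force: [0.4, -0.0, -0.0]
gripper_width: 42.7
```

move_arm(steps=[[0, 0, 0, 15, 0, 0, 0], [0, 0, 0, 40, 0, 0, 0], [0, 0, 0, 80, 0, 0, 0], [0, 0, 0, 120, 0, 0, 0], [0, 0, 0, 160, 0, 0, 0]])

```text
clock: 27.72
position: [532.4, 71.4, 186.1]
ee_rot: [-0.006, 1.0, -0.0, -0.0]
contact_force: [0.7, 0.6, 0.3]
gripper_width: 42.7
```

move_arm(steps=[[1, -42, -150, 20, 0, 0, 0], [1, -84, -200, 20, 0, 0, 0], [1, -84, -200, 20, 0, 0, 0], [1, -84, -200, 20, 0, 0, 0], [1, -84, -200, 20, 0, 0, 0]])

```text
clock: 28.13
position: [451.8, -120.7, 204.0]
ee_rot: [-0.006, 1.0, 0.0, 0.0]
contact_force: [1.6, -1.2, -0.2]
gripper_width: 85.2
```

```bash
python3 st.py
python3 - <<'E'
from fit import *
np.set_printoptions(precision=3,suppress=True)
s=snap('side','s25');t=snap('top','t25')
for nm,p in (('t',t),('s',s)):
    for i,c in enumerate([(404,-318,0),(579,-420,-.2)]):
        try: print('s',i,nm,*fitsample(p,c,f'fs25{i}_{nm}',45 if nm=='t' else 66))
        except Exception as e: print(i,nm,e)
E
```

```text
t 28.13 pos [ 451.757 -120.728  203.999] tool y ang 1.5835472428032233 z [ 0.001  0.    -1.   ] j [ 0.088  0.139 -0.405  0.    -1.026 -1.646] F [ 1.589 -1.194 -0.218] w 85.18920343466671
s 0 t [ 404.335 -315.117    0.011] 0.0997624703087886
s 1 t [ 576.55  -416.639   -0.294] 0.11493302464031752
s 0 s [ 406.56  -318.614    0.13 ] 0.1662138216184288
s 1 s [ 579.33  -421.102   -0.153] 0.17816650469711692
```

View pics/s25.png

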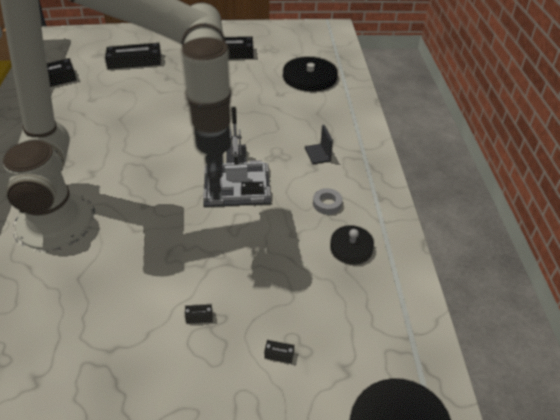

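View pics/t25.png

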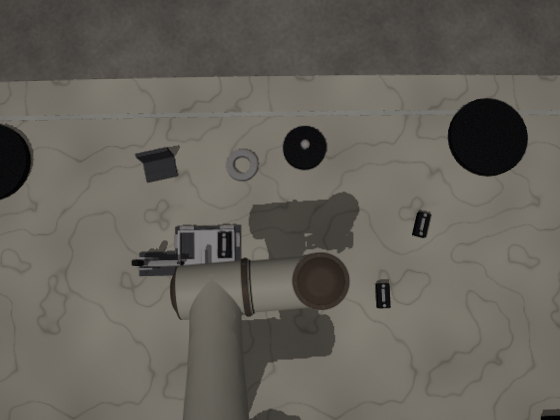

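move_arm(steps=[[1, -46, -195, 0, 0, 0, 0.02], [1, -46, -195, 0, 0, 0, 0.02], [1, -46, -195, 0, 0, 0, 0.02], [1, -46, -195, 0, 0, 0, 0.02], [1, -46, -195, 0, 0, 0, 0.02]])

```text
clock: 28.65
position: [406.5, -316.3, 203.6]
ee_rot: [-0.016, 1.0, -0.0, 0.0]
contact_force: [0.9, 0.1, 0.6]
gripper_width: 85.5
```

move_arm(steps=[[1, 0, 0, -40, 0, 0, 0], [1, 0, 0, -80, 0, 0, 0], [1, 0, 0, -120, 0, 0, 0], [1, 0, 0, -140, 0, 0, 0], [1, 0, 0, -140, 0, 0, 0]])

```text
clock: 29.07
position: [403.8, -312.7, 58.8]
ee_rot: [-0.015, 1.0, 0.002, -0.005]
contact_force: [-0.6, -0.9, 0.1]
gripper_width: 85.3
```

move_arm(steps=[[1, 0, 0, 0, 0, 0, 0], [1, 0, 0, 0, 0, 0, 0], [1, 0, 0, 0, 0, 0, 0], [1, 0, 0, 0, 0, 0, 0]])

```text
clock: 29.4
position: [408.4, -314.7, 65.4]
ee_rot: [-0.016, 1.0, -0.001, 0.002]
contact_force: [0.7, -0.5, 0.8]
gripper_width: 85.2
```

```bash
python3 st.py
python3 - <<'E'
from fit import *
s=snap('side','s26')
a=cv2.resize(s['frame'][250:370,140:300],None,fx=4,fy=4,interpolation=2)
cv2.imwrite('pics/z26.png',a)
E
```

```text
t 29.4 pos [ 408.379 -314.716   65.401] tool y ang 1.6031773793182391 z [ 0.004 -0.002 -1.   ] j [-0.341  0.389 -0.473  0.    -0.705 -1.197] F [ 0.684 -0.535  0.799] w 85.19461470201495
```

View pics/z26.png

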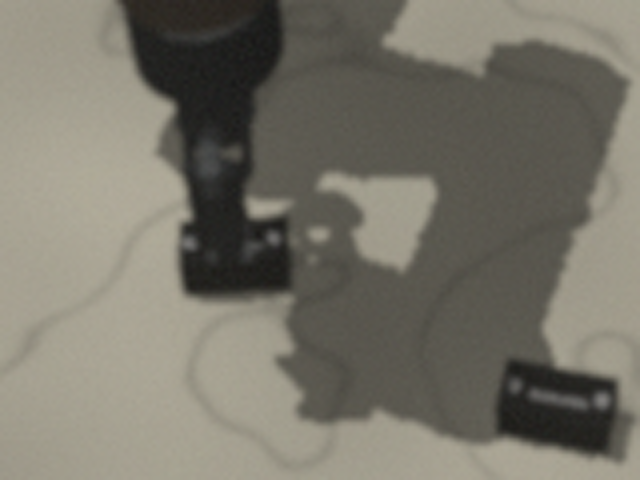

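move_arm(steps=[[1, -3, -2, -15, 0, 0, 0], [1, -3, -2, -25, 0, 0, 0], [1, -3, -2, -25, 0, 0, 0], [1, -3, -2, -25, 0, 0, 0], [1, -3, -2, -25, 0, 0, 0]])

```text
clock: 29.87
position: [404.4, -316.5, 38.9]
ee_rot: [-0.016, 1.0, -0.0, 0.0]
contact_force: [-0.1, 0.2, -0.4]
gripper_width: 85.5
```

```bash
python3 st.py
```

```text
t 29.87 pos [ 404.419 -316.537   38.894] tool y ang 1.602853354067356 z [ 0.001 -0.    -1.   ] j [-0.348  0.429 -0.499  0.    -0.642 -1.191] F [-0.111  0.177 -0.392] w 85.53266355033362
```

move_arm(steps=[[1, 0, 0, -12, 0, 0, 0], [1, 0, 0, -22, 0, 0, 0], [1, 0, 0, -27, 0, 0, 0], [-1, 0, 0, -27, 0, 0, 0], [-1, 0, 0, -27, 0, 0, 0]])

```text
clock: 30.28
position: [404.0, -316.4, 11.3]
ee_rot: [-0.016, 1.0, 0.0, -0.0]
contact_force: [0.3, 0.1, 0.3]
gripper_width: 64.1
```

move_arm(steps=[[-1, 0, 0, 0, 0, 0, 0], [-1, 0, 0, 0, 0, 0, 0], [-1, 0, 0, 0, 0, 0, 0], [-1, 0, 0, 0, 0, 0, 0], [-1, 0, 0, 0, 0, 0, 0]])

```text
clock: 30.7
position: [404.6, -316.7, 12.2]
ee_rot: [-0.016, 1.0, -0.0, 0.001]
contact_force: [0.2, 1.4, 4.0]
gripper_width: 28.4
```

```bash
python3 st.py
```

```text
t 30.7 pos [ 404.63  -316.657   12.204] tool y ang 1.6028716167366601 z [ 0.002 -0.001 -1.   ] j [-0.348  0.474 -0.52   0.    -0.575 -1.191] F [0.15  1.424 4.016] w 28.42680679428039
```

move_arm(steps=[[-1, 0, 0, 25, 0, 0, 0], [-1, 0, 0, 60, 0, 0, 0], [-1, 0, 0, 95, 0, 0, 0], [-1, 0, 0, 120, 0, 0, -0.02], [-1, 10, 20, 120, 0, 0, -0.02]])

```text
clock: 31.12
position: [416.2, -299.2, 136.9]
ee_rot: [-0.004, 1.0, -0.002, 0.005]
contact_force: [1.3, 0.5, -2.3]
gripper_width: 29.0
```

move_arm(steps=[[-1, 10, 38, 0, 0, 0, 0], [-1, 20, 76, 0, 0, 0, 0], [-1, 30, 114, 0, 0, 0, 0], [-1, 34, 152, 0, 0, 0, 0], [-1, 34, 190, 0, 0, 0, 0]])

```text
clock: 31.53
position: [448.2, -104.6, 131.1]
ee_rot: [-0.006, 1.0, 0.0, -0.0]
contact_force: [1.2, -0.4, -1.6]
gripper_width: 28.9
```

move_arm(steps=[[-1, 0, 38, 0, 0, 0, 0], [-1, 0, 76, 0, 0, 0, 0], [-1, 0, 114, 0, 0, 0, 0], [-1, 0, 150, 0, 0, 0, 0], [-1, 0, 177, 0, 0, 0, 0]])

```text
clock: 31.95
position: [447.3, 73.0, 131.3]
ee_rot: [-0.007, 1.0, 0.0, -0.0]
contact_force: [0.9, 0.4, -1.6]
gripper_width: 28.8
```

move_arm(steps=[[-1, 0, 0, -30, 0, 0, 0], [-1, 0, 0, -55, 0, 0, 0], [-1, 0, 0, -65, 0, 0, 0], [-1, 0, 0, -65, 0, 0, 0], [-1, 0, 0, -65, 0, 0, 0]])

```text
clock: 32.37
position: [447.5, 70.4, 66.0]
ee_rot: [-0.006, 1.0, -0.001, -0.001]
contact_force: [0.6, -0.4, -1.0]
gripper_width: 28.4
```

```bash
python3 st.py; python3 ovb.py ovb3 448.6 70.3 .0125 54
```

```text
t 32.37 pos [447.542  70.375  66.004] tool y ang 1.582808225731218 z [-0.002 -0.001 -1.   ] j [ 0.517  0.304 -0.617  0.    -0.652 -2.075] F [ 0.638 -0.429 -1.01 ] w 28.41756702442661
```

View pics/ovb3.png

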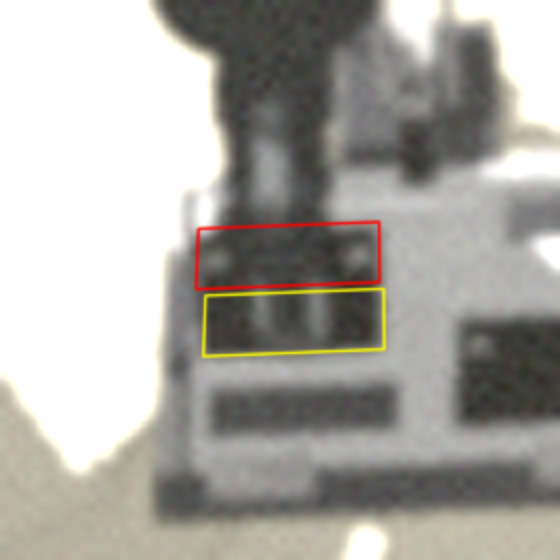

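move_arm(steps=[[-1, 0.5, 0, -10, 0, 0, 0], [-1, 0.5, 0, -20, 0, 0, 0], [-1, 0.5, 0, -27, 0, 0, 0], [-1, 0.5, 0, -30, 0, 0, 0], [-1, 0.5, 0, -30, 0, 0, 0]])

```text
clock: 32.83
position: [448.5, 70.5, 36.5]
ee_rot: [-0.006, 1.0, -0.0, -0.0]
contact_force: [0.3, -0.7, -1.0]
gripper_width: 29.0
```

move_arm(steps=[[-1, 0, 0, -3, 0, 0, 0], [-1, 0, 0, -6, 0, 0, 0], [-1, 0, 0, -9, 0, 0, 0], [-1, 0, 0, -12, 0, 0, 0], [-1, 0, 0, -13, 0, 0, 0]])

```text
clock: 33.25
position: [448.8, 70.7, 23.7]
ee_rot: [-0.006, 1.0, 0.0, 0.0]
contact_force: [-1.8, -0.0, 9.6]
gripper_width: 28.6
```

```bash
python3 st.py; python3 ovb.py ovb4 448.6 70.3 .0125 11
```

```text
t 33.25 pos [448.827  70.736  23.714] tool y ang 1.5832712378216651 z [ 0.001  0.    -1.   ] j [ 0.516  0.382 -0.655  0.    -0.532 -2.075] F [-1.846 -0.005  9.647] w 28.631716064060527
```

View pics/ovb4.png

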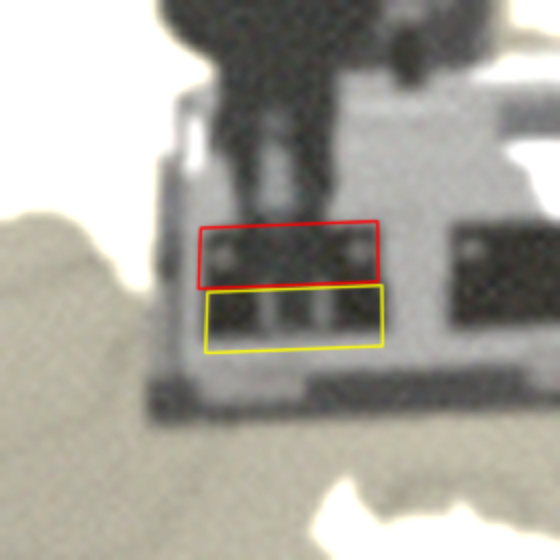

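move_arm(steps=[[0, 0, 0, 0.5, 0, 0, 0], [0, 0, 0, 0.5, 0, 0, 0], [0, 0, 0, 0.5, 0, 0, 0], [0, 0, 0, 1, 0, 0, 0], [0, 0, 0, 1, 0, 0, 0]])

```text
clock: 33.72
position: [448.5, 70.6, 24.5]
ee_rot: [-0.006, 1.0, -0.0, -0.0]
contact_force: [-0.9, 0.3, 0.1]
gripper_width: 42.4
```

move_arm(steps=[[0, 0, 0, 15, 0, 0, 0], [0, 0, 0, 40, 0, 0, 0], [0, 0, 0, 80, 0, 0, 0], [0, 0, 0, 120, 0, 0, 0], [0, 0, 0, 160, 0, 0, 0]])

```text
clock: 34.13
position: [447.9, 70.3, 186.1]
ee_rot: [-0.006, 1.0, -0.0, -0.0]
contact_force: [0.4, 0.6, -0.6]
gripper_width: 43.0
```

move_arm(steps=[[1, 50, -200, 10, 0, 0, -0.1], [1, 50, -200, 10, 0, 0, -0.22], [1, 50, -200, 10, 0, 0, -0.22], [1, 50, -200, 10, 0, 0, -0.22], [1, 50, -200, 10, 0, 0, -0.22]])

```text
clock: 34.55
position: [498.5, -131.3, 194.8]
ee_rot: [0.104, 0.995, 0.0, 0.0]
contact_force: [1.8, 0.3, -0.3]
gripper_width: 85.2
```

move_arm(steps=[[1, 45, -190, 10, 0, 0, 0], [1, 45, -190, 10, 0, 0, 0], [1, 45, -190, 10, 0, 0, 0], [1, 45, -190, 10, 0, 0, 0], [1, 45, -190, 10, 0, 0, 0]])

```text
clock: 34.97
position: [543.6, -322.7, 204.1]
ee_rot: [0.105, 0.994, -0.0, -0.0]
contact_force: [1.2, 0.6, -0.0]
gripper_width: 85.6
```

```bash
python3 st.py
python3 - <<'E'
from fit import *
np.set_printoptions(precision=3,suppress=True)
s=snap('side','s28');t=snap('top','t28')
for nm,p in (('t',t),('s',s)):
    for i,c in enumerate([(579,-420,-.2)]):
        try: print('s',i,nm,*fitsample(p,c,f'fs28{i}_{nm}',45 if nm=='t' else 66))
        except Exception as e: print(i,nm,e)
E
```

```text
t 34.97 pos [ 543.579 -322.734  204.053] tool y ang 1.3606264911673638 z [-0. -0. -1.] j [-0.28   0.416 -0.014  0.    -1.141 -1.501] F [ 1.155  0.625 -0.018] w 85.56347068605062
s 0 t [ 542.878 -390.443    0.661] 0.5558637694560025
s 0 s [ 579.825 -420.397   -0.213] 0.1668995163890381
```

View pics/s28.png

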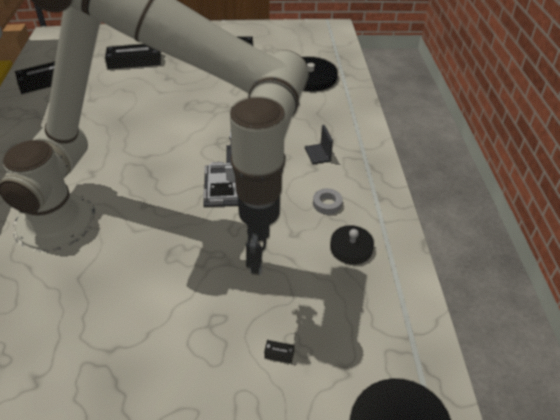

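View pics/t28.png

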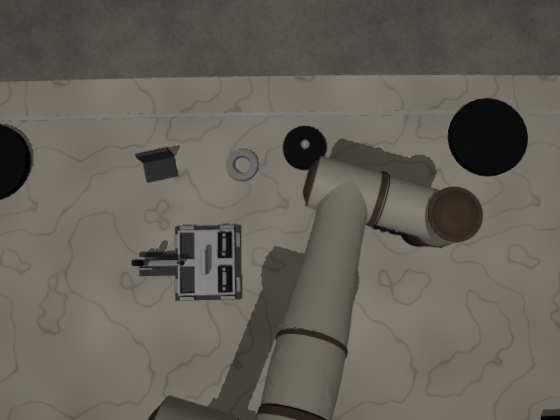

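move_arm(steps=[[1, 35, -96, -10, 0, 0, 0], [1, 35, -96, -20, 0, 0, 0], [1, 35, -96, -50, 0, 0, 0], [1, 35, -96, -85, 0, 0, 0], [1, 35, -96, -120, 0, 0, 0]])

```text
clock: 35.48
position: [578.3, -416.0, 82.5]
ee_rot: [0.105, 0.994, 0.0, 0.0]
contact_force: [-0.4, -0.0, -0.1]
gripper_width: 85.5
```

move_arm(steps=[[1, 0, 0, -20, 0, 0, 0], [1, 0, 0, -30, 0, 0, 0], [1, 0, 0, -30, 0, 0, 0], [1, 0, 0, -30, 0, 0, 0], [1, 0, 0, -30, 0, 0, 0]])

```text
clock: 35.9
position: [580.0, -415.8, 57.0]
ee_rot: [0.103, 0.995, -0.001, 0.002]
contact_force: [0.5, -0.6, 0.3]
gripper_width: 85.4
```

move_arm(steps=[[1, 0, 0, 0, 0, 0, 0], [1, 0, 0, 0, 0, 0, 0], [1, 0, 0, 0, 0, 0, 0]])

```text
clock: 36.15
position: [579.1, -415.6, 56.0]
ee_rot: [0.104, 0.995, -0.0, 0.001]
contact_force: [-0.3, 0.0, -0.6]
gripper_width: 85.5
```

```bash
python3 st.py
python3 - <<'E'
from fit import *
s=snap('side','s29')
a=cv2.resize(s['frame'][280:400,200:360],None,fx=4,fy=4,interpolation=2)
cv2.imwrite('pics/z29.png',a)
E
```

```text
t 36.15 pos [ 579.091 -415.554   56.036] tool y ang 1.3627275381058386 z [ 0.002 -0.001 -1.   ] j [-0.396  0.674  0.046  0.    -0.94  -1.383] F [-0.266  0.049 -0.649] w 85.4898082389883
```

View pics/z29.png

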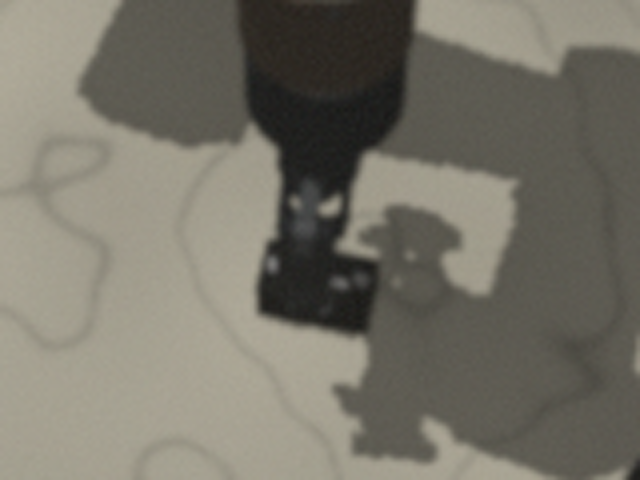

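move_arm(steps=[[1, -0.5, -3, -15, 0, 0, 0], [1, -0.5, -3, -30, 0, 0, 0], [1, -0.5, -3, -44, 0, 0, 0], [1, -0.5, -3, -44, 0, 0, 0], [-1, -0.5, -3, -44, 0, 0, 0]])

```text
clock: 36.62
position: [577.4, -418.2, 9.5]
ee_rot: [0.104, 0.995, 0.0, -0.001]
contact_force: [0.0, -0.0, 0.3]
gripper_width: 75.3
```

move_arm(steps=[[-1, 0, 0, 0, 0, 0, 0], [-1, 0, 0, 0, 0, 0, 0], [-1, 0, 0, 0, 0, 0, 0], [-1, 0, 0, 0, 0, 0, 0], [-1, 0, 0, 0, 0, 0, 0]])

```text
clock: 37.03
position: [578.9, -418.8, 11.9]
ee_rot: [0.104, 0.995, -0.001, 0.001]
contact_force: [0.9, 1.6, 1.7]
gripper_width: 28.8
```

move_arm(steps=[[-1, 0, 0, 0, 0, 0, 0], [-1, 0, 0, 0, 0, 0, 0]])

```text
clock: 37.2
position: [578.8, -418.8, 11.9]
ee_rot: [0.104, 0.995, -0.001, 0.001]
contact_force: [0.3, 0.5, 5.8]
gripper_width: 28.5
```

```bash
python3 st.py
python3 - <<'E'
from fit import *
s=snap('side','s30')
a=cv2.resize(s['frame'][280:400,200:360],None,fx=4,fy=4,interpolation=2)
cv2.imwrite('pics/z30.png',a)
E
```

```text
t 37.2 pos [ 578.822 -418.816   11.854] tool y ang 1.3630881663322745 z [ 0.002 -0.001 -1.   ] j [-0.401  0.725  0.019  0.001 -0.862 -1.378] F [0.345 0.451 5.806] w 28.514704090732387
```

View pics/z30.png

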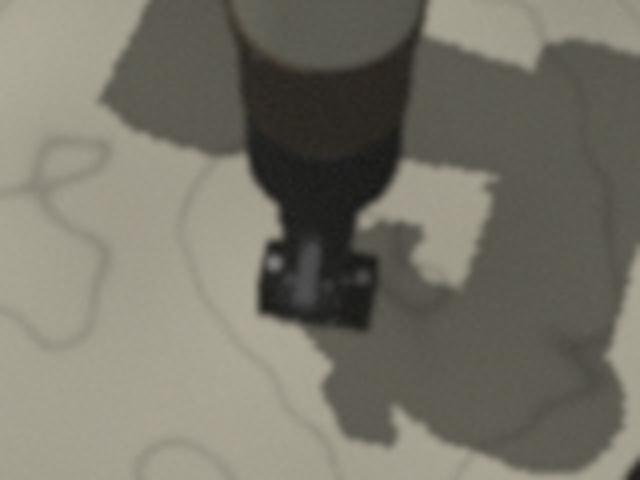

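move_arm(steps=[[-1, 0, 0, 25, 0, 0, 0], [-1, 0, 0, 60, 0, 0, 0], [-1, 0, 0, 95, 0, 0, 0.1], [-1, 0, 0, 125, 0, 0, 0.22], [-1, -10, 25, 130, 0, 0, 0.22]])

```text
clock: 37.67
position: [571.5, -398.0, 146.3]
ee_rot: [-0.007, 1.0, -0.004, 0.005]
contact_force: [2.3, 0.0, 0.4]
gripper_width: 28.9
```

move_arm(steps=[[-1, -9, 38, 0, 0, 0, 0], [-1, -18, 76, 0, 0, 0, 0], [-1, -27, 114, 0, 0, 0, 0], [-1, -36, 152, 0, 0, 0, 0], [-1, -45, 190, 0, 0, 0, 0]])

```text
clock: 38.08
position: [521.3, -201.6, 139.5]
ee_rot: [-0.005, 1.0, 0.0, -0.001]
contact_force: [0.7, 1.5, -0.2]
gripper_width: 28.6
```

move_arm(steps=[[-1, -9, 38, 0, 0, 0, 0], [-1, -18, 76, 0, 0, 0, 0], [-1, -27, 114, 0, 0, 0, 0], [-1, -36, 152, 0, 0, 0, 0], [-1, -45, 190, 0, 0, 0, 0]])

```text
clock: 38.5
position: [476.4, -11.9, 139.8]
ee_rot: [-0.006, 1.0, 0.0, -0.001]
contact_force: [1.1, 0.3, -1.1]
gripper_width: 28.7
```

move_arm(steps=[[-1, -8, 38, 0, 0, 0, 0], [-1, -16, 76, 0, 0, 0, 0], [-1, -24, 114, 0, 0, 0, 0], [-1, -31, 152, 0, 0, 0, 0], [-1, -31, 178, 0, 0, 0, 0]])

```text
clock: 38.92
position: [445.0, 166.8, 140.0]
ee_rot: [-0.007, 1.0, -0.0, -0.001]
contact_force: [-0.1, 0.0, -1.1]
gripper_width: 28.4
```

move_arm(steps=[[-1, 0, 0, 0, 0, 0, 0], [-1, 0, 0, 0, 0, 0, 0], [-1, 0, 0, 0, 0, 0, 0], [-1, 0, 0, 0, 0, 0, 0]])

```text
clock: 39.25
position: [446.5, 163.5, 140.0]
ee_rot: [-0.005, 1.0, -0.0, -0.001]
contact_force: [0.5, -0.0, -1.4]
gripper_width: 28.5
```

```bash
python3 st.py
python3 - <<'E'
from fit import *
s=snap('side','s31')
a=cv2.resize(s['frame'][60:230,160:320],None,fx=3.5,fy=3.5,interpolation=2)
cv2.imwrite('pics/z31.png',a)
E
```

```text
t 39.25 pos [446.501 163.455 139.963] tool y ang 1.5812083752094126 z [-0.001 -0.001 -1.   ] j [ 0.694  0.227 -0.478 -0.    -0.867 -2.254] F [ 0.537 -0.016 -1.404] w 28.530338904715517
```

View pics/z31.png

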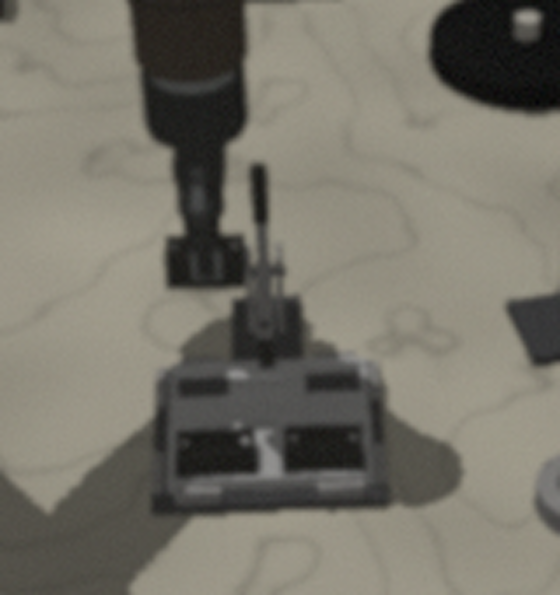

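move_arm(steps=[[-1, 1, 1, -25, 0, 0, 0], [-1, 1, 1, -50, 0, 0, 0], [-1, 1, 1, -70, 0, 0, 0], [-1, 1, 1, -74, 0, 0, 0], [-1, 1, 1, -74, 0, 0, 0]])

```text
clock: 39.72
position: [447.4, 164.1, 65.4]
ee_rot: [-0.005, 1.0, -0.001, -0.001]
contact_force: [-0.4, -0.6, -0.9]
gripper_width: 28.5
```

move_arm(steps=[[-1, 0, 0, 0, 0, 0, 0], [-1, 0, 0, 0, 0, 0, 0], [-1, 0, 0, 0, 0, 0, 0]])

```text
clock: 39.97
position: [448.9, 166.0, 67.8]
ee_rot: [-0.006, 1.0, 0.001, 0.001]
contact_force: [0.9, 0.4, -1.0]
gripper_width: 28.6
```

```bash
python3 st.py; python3 ovb.py ovb5 447.4 164.3 .0125 54
```

```text
t 39.97 pos [448.854 166.034  67.775] tool y ang 1.5824290089942827 z [ 0.002  0.002 -1.   ] j [ 0.695  0.335 -0.558  0.    -0.675 -2.254] F [ 0.877  0.448 -1.006] w 28.59808246468097
```

View pics/ovb5.png

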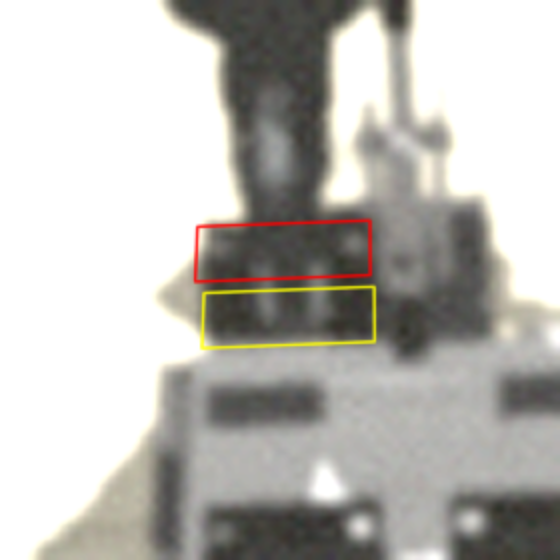

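move_arm(steps=[[-1, 0, -0.5, -10, 0, 0, 0], [-1, 0, -0.5, -20, 0, 0, 0], [-1, 0, -0.5, -28, 0, 0, 0], [-1, 0, -0.5, -30, 0, 0, 0], [-1, 0, -0.5, -30, 0, 0, 0]])

```text
clock: 40.43
position: [447.8, 165.0, 36.2]
ee_rot: [-0.006, 1.0, -0.0, -0.0]
contact_force: [-0.1, 0.2, -1.9]
gripper_width: 28.9
```

move_arm(steps=[[-1, 0, 0, 0, 0, 0, 0], [-1, 0, 0, 0, 0, 0, 0]])

```text
clock: 40.6
position: [448.4, 165.4, 37.0]
ee_rot: [-0.006, 1.0, 0.0, 0.0]
contact_force: [-0.8, 0.8, -1.0]
gripper_width: 29.0
```

move_arm(steps=[[-1, 0, 0, -3, 0, 0, 0], [-1, 0, 0, -6, 0, 0, 0], [-1, 0, 0, -9, 0, 0, 0], [-1, 0, 0, -12, 0, 0, 0], [-1, 0, 0, -13, 0, 0, 0]])

```text
clock: 41.02
position: [448.0, 165.0, 23.3]
ee_rot: [-0.006, 1.0, -0.0, -0.0]
contact_force: [-1.6, 0.3, 7.9]
gripper_width: 28.5
```

```bash
python3 st.py; python3 ovb.py ovb6 447.4 164.3 .0125 11
```

```text
t 41.02 pos [447.989 165.025  23.32 ] tool y ang 1.582968533292063 z [-0.    -0.001 -1.   ] j [ 0.694  0.411 -0.599  0.001 -0.561 -2.254] F [-1.569  0.313  7.868] w 28.539228673256797
```

View pics/ovb6.png

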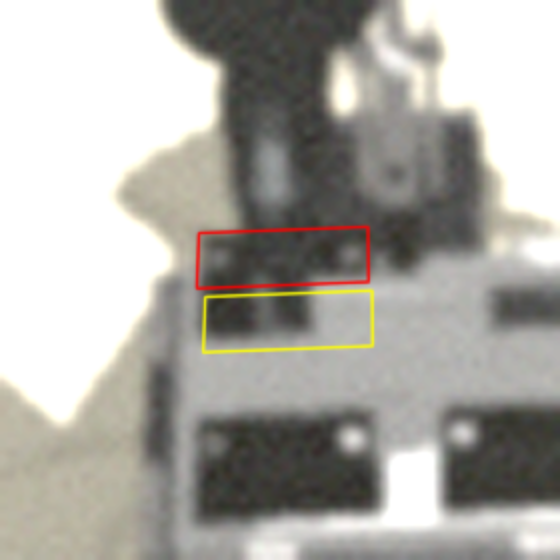

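Block seated on the floor (contact at TCP 23). Release and clear.

move_arm(steps=[[0, 0, 0, 0.5, 0, 0, 0], [0, 0, 0, 0.5, 0, 0, 0], [0, 0, 0, 0.5, 0, 0, 0], [0, 0, 0, 1, 0, 0, 0], [0, 0, 0, 1, 0, 0, 0]])

```text
clock: 41.48
position: [448.0, 165.1, 24.6]
ee_rot: [-0.006, 1.0, 0.0, 0.0]
contact_force: [0.5, 0.3, 0.4]
gripper_width: 42.7
```

move_arm(steps=[[0, 0, 0, 15, 0, 0, 0], [0, 0, 0, 40, 0, 0, 0], [0, 0, 0, 80, 0, 0, 0], [0, 0, 0, 120, 0, 0, 0], [0, 0, 0, 160, 0, 0, 0]])

```text
clock: 41.9
position: [447.5, 164.7, 186.1]
ee_rot: [-0.006, 1.0, -0.0, -0.0]
contact_force: [1.6, 0.6, 0.1]
gripper_width: 42.6
```

move_arm(steps=[[0, 0, -200, 20, 0, 0, 0], [0, 0, -200, 20, 0, 0, 0], [0, 0, -200, 20, 0, 0, 0], [0, 0, -200, 20, 0, 0, 0], [0, 0, -200, 20, 0, 0, 0]])

```text
clock: 42.32
position: [447.2, -37.0, 205.0]
ee_rot: [-0.006, 1.0, 0.0, 0.0]
contact_force: [1.0, -0.0, -0.4]
gripper_width: 42.8
```

move_arm(steps=[[0, 0, -200, 0, 0, 0, 0], [0, 0, -200, 0, 0, 0, 0], [0, 0, -200, 0, 0, 0, 0], [0, 0, -200, 0, 0, 0, 0], [0, 0, -200, 0, 0, 0, 0]])

```text
clock: 42.73
position: [447.4, -237.5, 204.5]
ee_rot: [-0.005, 1.0, -0.0, 0.0]
contact_force: [1.3, -1.1, -0.1]
gripper_width: 43.0
```

move_arm(steps=[[0, 0, -200, 0, 0, 0, 0], [0, 0, -200, 0, 0, 0, 0], [0, 0, -200, 0, 0, 0, 0], [0, 0, -200, 0, 0, 0, 0], [0, 0, -200, 0, 0, 0, 0]])

```text
clock: 43.15
position: [447.3, -437.7, 204.1]
ee_rot: [-0.005, 1.0, -0.0, -0.0]
contact_force: [0.8, -0.3, -0.6]
gripper_width: 42.6
```

```bash
python3 st.py; python3 ov.py ov40 490 117.8 .0125 10 489.8 117.6 .013
python3 - <<'E'
from fit import *
s=snap('side','s40');t=snap('top','t40')
for n in ['clamp_foot','clamp_handle']:
    for nm,p in (('t',t),('s',s)): print(n,nm,[(round(d['conf'],2),d['uv']) for d in nets.tip_of(n,p)])
a=cv2.resize(s['frame'][85:215,170:300],None,fx=4,fy=4,interpolation=2)
cv2.imwrite('pics/z40.png',np.clip(a*1.5,0,255).astype(np.uint8))
for nm,p in (('t',t),):
  for (x,y) in [(532.6,71.3),(448.6,70.3),(447.4,164.3)]:
    print(proj(p,[[x,y,40]]))
E
```

```text
t 43.15 pos [ 447.327 -437.7    204.052] tool y ang 1.5811763727463706 z [-0. -0. -1.] j [-0.516  0.405 -0.03   0.    -1.135 -1.044] F [ 0.762 -0.348 -0.602] w 42.61571720179382
clamp_foot t [(0.56, [183.2, 265.4])]
clamp_foot s []
clamp_handle t [(0.75, [146.2, 262.4]), (0.51, [136.3, 264.0])]
clamp_handle s []
[[223.95848349 243.41864249]]
[[224.33534053 278.10262841]]
[[185.68159621 278.85475122]]
```

View pics/ov40.png

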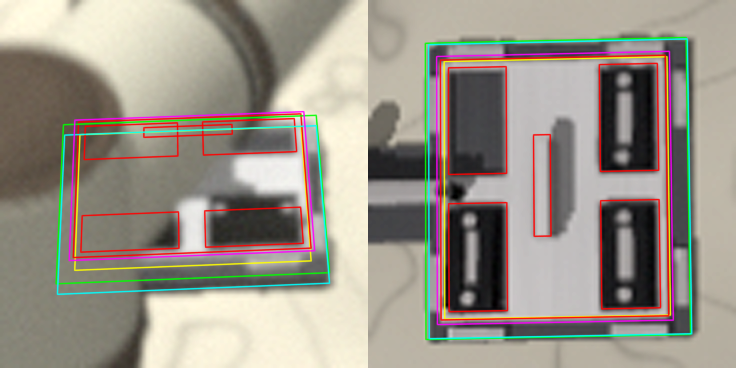

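View pics/z40.png

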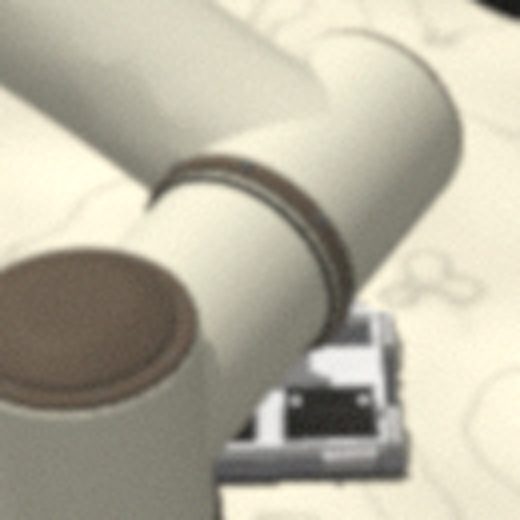

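View pics/t40.png

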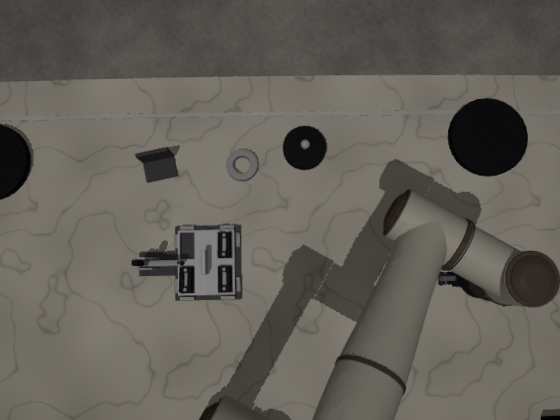

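View pics/s40.png

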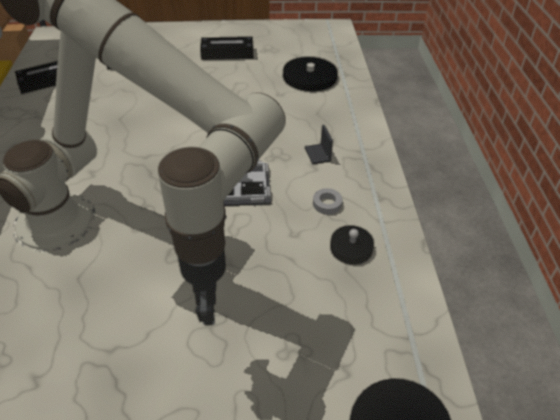

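move_arm(steps=[[0, -170, -120, 20, 0, 0, 0], [0, -170, -120, 20, 0, 0, 0], [0, -170, -120, 20, 0, 0, 0], [0, -170, -120, 20, 0, 0, 0], [0, -170, -120, 20, 0, 0, 0]])

```text
clock: 43.97
position: [277.8, -554.2, 225.4]
ee_rot: [-0.007, 1.0, -0.0, 0.0]
contact_force: [1.2, -1.2, 0.8]
gripper_width: 42.7
```

```bash
python3 st.py
python3 - <<'E'
from fit import *
s=snap('side','s41');t=snap('top','t41')
f,off=crop(s,[489,130,30],55); f=np.clip(f*1.5,0,255).astype(np.uint8)
for c in [(532.6,71.3),(448.6,70.3),(447.4,164.3)]:
    B=boxpts(*c,.0125,60,30,10,40)
    cv2.polylines(f,[np.round(((proj(s,B[4:])-off+.5)*UP-.5)*16).astype(np.int32)],True,(0,0,255),1,cv2.LINE_AA,shift=4)
cv2.imwrite('pics/z41.png',f)
for n in ['clamp_foot','clamp_handle']:
    for nm,p in (('t',t),('s',s)): print(n,nm,[(round(d['conf'],2),d['uv']) for d in nets.tip_of(n,p)])
E
```

```text
t 43.97 pos [ 277.849 -554.185  225.417] tool y ang 1.5852452542979987 z [ 0.001 -0.001 -1.   ] j [-0.845  0.38  -0.015  0.    -1.175 -0.711] F [ 1.171 -1.184  0.829] w 42.70520143397327
clamp_foot t [(0.81, [183.0, 264.1])]
clamp_foot s [(0.8, [235.7, 163.5])]
clamp_handle t [(0.61, [139.8, 265.1]), (0.25, [155.7, 164.8])]
clamp_handle s [(0.71, [236.7, 169.6]), (0.7, [233.6, 112.2])]
```

View pics/z41.png

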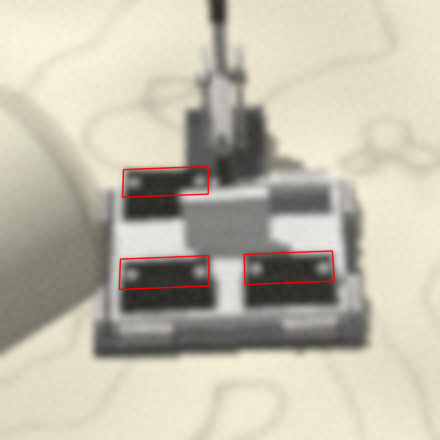

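View pics/s41.png

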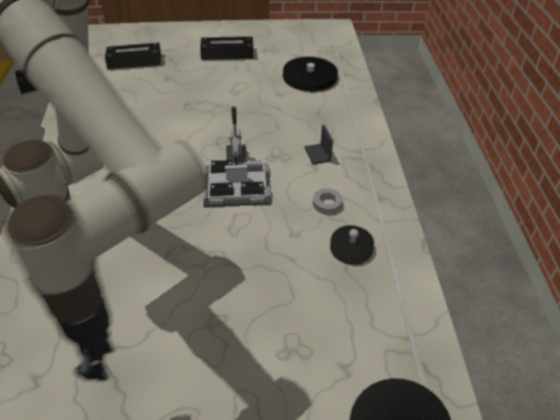

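```bash
python3 -c "
from bench import workorder; print(workorder.job_done())"
```

```text
the job is handed in; nothing more can be done
None
```

I handed the job in at about 44 s, with the pallet clamped in the nest and all three samples in pockets. There was no verdict on hand-in, so what follows rests on my own camera and force checks.

**What I did:**
- The clamp was found part open, at about 0.75 rad, which was not enough for the first step. I pushed it fully open, to about 1.4 rad.
- I lowered the pallet into the nest, then pushed the hold-down arm over centre so that it fell shut.
- Only three samples were on the table, and none had been knocked aside when I checked each one before picking it. I put two in the -y pockets and one in a +y pocket. The fourth pocket is empty.

**Last checks:**
- **Pallet and samples:** in the top view the pallet, pockets and all three blocks line up with the model to about 1 mm. In the side view the block tops sit at the height expected for blocks resting on the nest floor.
- **Seating:** the second and third blocks pushed back with 8 to 10 N when they touched the floor. The first was let go about 1 mm above it without that contact, so its seating rests on the pictures alone.
- **Clamp:** its foot and handle show within about 2 pixels of the shut position in both views.
- **Bystanders:** the ring gauge, angle plate and ball stand look unmoved. I judged this by eye and did not measure it.

**Disagreements:** the two cameras differed by 2 to 4 mm, so I used their average, and the grip on the pallet bar agreed with it. Some network detections were false, such as the clamp handle being reported on other objects, and I ignored those.

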